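# Load a polishing batch of watch cases

### The job

Get the next polishing batch ready, in this order: slide the dust-extraction gate fully open; stand every watch case, on its holder, in the black tray, knob up; push the loaded tray along the bench, without lifting it, until it lies inside the taped outline, lengthwise like the outline; last, slide the speed fader so that its line is level with the brass clip's pointer. Leave the other things on the bench where they are.

Things in the scene. Friction and masses are not known exactly. Their poses are not given: they have to be found in the camera images.
- case0: Steel watch case mounted on a holder; four to six such pieces are on the bench, all alike. Round steel case 38 mm across and 14 mm high at the bottom, with strap lugs (46 mm tip to tip along its y, 27 mm wide); out of its top stands a white plastic holder knob, 24 mm across, from 14 to 44 mm above the underside. 90 g. Origin: centre of the underside, z up along the knob. It is bottom-heavy and rights itself if tipped.
- case1: Steel watch case mounted on a holder; four to six such pieces are on the bench, all alike. Round steel case 38 mm across and 14 mm high at the bottom, with strap lugs (46 mm tip to tip along its y, 27 mm wide); out of its top stands a white plastic holder knob, 24 mm across, from 14 to 44 mm above the underside. 90 g. Origin: centre of the underside, z up along the knob. It is bottom-heavy and rights itself if tipped.
- case2: Steel watch case mounted on a holder; four to six such pieces are on the bench, all alike. Round steel case 38 mm across and 14 mm high at the bottom, with strap lugs (46 mm tip to tip along its y, 27 mm wide); out of its top stands a white plastic holder knob, 24 mm across, from 14 to 44 mm above the underside. 90 g. Origin: centre of the underside, z up along the knob. It is bottom-heavy and rights itself if tipped.
- case3: Steel watch case mounted on a holder; four to six such pieces are on the bench, all alike. Round steel case 38 mm across and 14 mm high at the bottom, with strap lugs (46 mm tip to tip along its y, 27 mm wide); out of its top stands a white plastic holder knob, 24 mm across, from 14 to 44 mm above the underside. 90 g. Origin: centre of the underside, z up along the knob. It is bottom-heavy and rights itself if tipped.
- case4: Steel watch case mounted on a holder; four to six such pieces are on the bench, all alike. Round steel case 38 mm across and 14 mm high at the bottom, with strap lugs (46 mm tip to tip along its y, 27 mm wide); out of its top stands a white plastic holder knob, 24 mm across, from 14 to 44 mm above the underside. 90 g. Origin: centre of the underside, z up along the knob. It is bottom-heavy and rights itself if tipped.
- case5: Steel watch case mounted on a holder; four to six such pieces are on the bench, all alike. Round steel case 38 mm across and 14 mm high at the bottom, with strap lugs (46 mm tip to tip along its y, 27 mm wide); out of its top stands a white plastic holder knob, 24 mm across, from 14 to 44 mm above the underside. 90 g. Origin: centre of the underside, z up along the knob. It is bottom-heavy and rights itself if tipped.
- tray: Loose black plastic tray, open on top, 128 mm (its x) by 178 mm (its y), 18 mm high, walls and floor 4 mm thick, about 0.45 kg empty. Origin: centre of the underside, so its inner floor is at 4 mm. There is room for two rows of three pieces (about 56 mm between rows, 54 mm within a row).
- spot: Loading spot: rectangle of white tape flat on the bench, 0.6 mm thick and no obstacle; the space inside the tape is 164 mm (its x) by 214 mm (its y), to take the tray lengthwise, so 18 mm spare all round when centred. Origin: centre of the rectangle, on the bench. Watch cases may be lying on it at the start.
- gate (a joint): Position of the dust-extraction gate's sliding blade, m: 0 closed (blade over the round mouth), 0.080 fully open at its end stop. Stays where it is left; about 2 N to move.
- gate_top (a point): Top centre of the dark steel tab by which the gate blade is slid: tab 12 mm thick along the track, 34 mm wide across it, 42 mm tall above the blade, its top 57 mm above the bench. The point's y axis is the opening direction (joint grows that way), roughly away from the robot. The aluminium gate housing is 74 x 200 mm and up to 20 mm high.
- fader (a joint): Position of the speed fader's grip along its track, m: 0 at the slow end, 0.120 at the fast end. Stays where it is left; about 1.5 N to move.
- fader_top (a point): Top centre of the fader's black grip with a white line: 20 mm along the track, 28 mm across it, 40 mm tall, its top 56 mm above the bench. The point's y axis is the direction in which the joint grows, roughly away from the robot. The steel panel is 90 x 200 mm, 16 mm high, with a scale of tick lines.
- clip_tip (a point): Tip of the small brass clip fixed on the fader's panel beside the track, its pointer aimed at the track, standing 6 mm above the panel: it marks the wanted fader setting. The fader is at the mark when its white line is level with the pointer along the track (same y in the panel's axes; this point's axes are the panel's, y along the track). The tip lies 17 mm to the side of the track's centre line; the grip passes it freely.
- compound_bar: Brick-red block of polishing compound, 110 x 45 x 35 mm, lying flat. Origin: centre of the underside; long side along its x. Bystander.
- bezel: Loose flat brass ring, 42 mm across, 6 mm high, no handle. Origin: centre of the underside. Bystander, not one of the watch cases.
- felt_cone: Grey felt polishing cone, 44 mm across at the foot, 50 mm high. Origin: centre of the underside. Bystander.
- jar: Amber glass jar with a steel cap, 56 mm across, 65 mm high. Origin: centre of the underside. Bystander.
- brush: Bench brush 170 mm long, lying along its x. Bystander.
- loupe: Black eyeglass loupe standing up, 36 mm across, 34 mm high. Origin: centre of the underside. Bystander.
Things that resemble listed ones, but are neither listed nor needed, are in the scene too. Leave any purple look-alike of the case1 alone.

How it is judged (in metres and radians):
On the way, in this order (a step that is already met when the one before it is completed fails the run):
1. extraction gate fully open (value of joint gate above 0.074 m), for 0.2 s.
2. every watch case stands in the tray, released (x of case0 in the frame of tray between -0.06 and 0.06 m and y of case0 in the frame of tray between -0.085 and 0.085 m and z of case0 in the frame of tray between -0.002 and 0.01 m and angle between each of case0, case1, case2, case3, case4, case5's own z axis and vertical below 0.2 rad and linear speed of each of case0, case1, case2, case3, case4, case5 below 0.03 m/s and contact force between each of case0, case1, case2, case3, case4, case5 and the fingers below 0.3 N and x of case1 in the frame of tray between -0.06 and 0.06 m and y of case1 in the frame of tray between -0.085 and 0.085 m and z of case1 in the frame of tray between -0.002 and 0.01 m and x of case2 in the frame of tray between -0.06 and 0.06 m and y of case2 in the frame of tray between -0.085 and 0.085 m and z of case2 in the frame of tray between -0.002 and 0.01 m and x of case3 in the frame of tray between -0.06 and 0.06 m and y of case3 in the frame of tray between -0.085 and 0.085 m and z of case3 in the frame of tray between -0.002 and 0.01 m and x of case4 in the frame of tray between -0.06 and 0.06 m and y of case4 in the frame of tray between -0.085 and 0.085 m and z of case4 in the frame of tray between -0.002 and 0.01 m and x of case5 in the frame of tray between -0.06 and 0.06 m and y of case5 in the frame of tray between -0.085 and 0.085 m and z of case5 in the frame of tray between -0.002 and 0.01 m), for 0.3 s.
3. the loaded tray lies inside the taped outline (all of step 2 and x of tray in the frame of spot between -0.02 and 0.02 m and y of tray in the frame of spot between -0.02 and 0.02 m and angle between the x axis of tray and the x axis of spot, either way round below 0.2 rad and linear speed of tray below 0.02 m/s), for 0.3 s.
4. fader level with the clip (y of fader_top in the frame of clip_tip between -0.005 and 0.005 m and velocity of joint fader below 0.01 m/s), for 0.2 s.
At the end, for the whole second after the job is handed in: Gate open at least 74 of 80 mm; every case upright (0.2 rad) on the tray floor, released, at rest; tray centre within 20 mm of the outline's along each of its axes and turned under 0.2 rad from it; fader line within 5 mm of the clip pointer along the track (all of step 3 and all of step 4 and value of joint gate above 0.074 m); the robot touches nothing.
It fails at once if the tray is lifted off the bench (more than 12 mm) (height (world z) of tray above 0.012 m).
It fails at once if a bystander is moved more than 40 mm (distance of any of compound_bar, bezel, felt_cone, jar, brush, loupe from where it was at the start of the episode above 0.04 m).
Of case0, case1, case2, case3, case4, case5 only 4 to 6 are there at a start; the rules pass over those that are not, and their reading is None.
At some moment in a run one of case0, case1, case2, case3, case4, case5 may be knocked a few centimetres aside while the robot is not near it.
Once in a run the grip may slacken for a moment while it holds something.
It also fails if it takes over 208 s, if anything falls off the work surface, if the arm or the gripper's body presses on something with over 40 N, if the wrist force passes 120 N, or if a joint passes its speed limit or range.

### The arm

A 6-joint arm with a two-finger parallel gripper is mounted at the origin on the work surface. World frame = base frame: x ahead of the robot, y to its left, z up, the work surface at z = 0. Lengths are in m, angles in degrees, forces in N, time in s.
With the tool pointing down it reaches from about 0.3 to 0.75 m from the base axis. Payload 8.5 kg.
Tool frame: the origin (TCP) lies midway between the tips of the shut fingers; the grasp point (between the pads) lies 19 mm behind it (env.hold_point_z is the distance from the TCP to the grasp point, in m); z points along the fingers, y is the line along which they close (so a half turn about z gives the same grasp; the last joint's range is limited). The gripper opens to 85 mm and grips with 20 to 120 N. Pads are 22 mm wide; open, the fingers measure 114 mm over their backs; the gripper's body (76 mm by 85 mm) begins 54 mm behind the grasp point. The pads swing forward as they close: fully open they stand 13 mm farther back than shut.
Start: joints at [55.216, 21.807, 74.336, -0, 83.858, -12.336], TCP at [0.21, 0.508, 0.231] pointing down, gripper open.
Joint ranges: [-178.18, 178.18], [-50.72, 133.34], [12.68, 142.11], [-81.47, 261.47], [9.98, 163.14], [-165.26, 165.26]. Speed limits (degrees/s): [136.94, 136.94, 180, 180, 180, 180].

### API

Orientations are given as a 3x3 rotation matrix whose columns are the frame's x, y, z axes.
In Python, from rig import observe, get_image, camera_info, env gives the robot as it stands.
- The arm moves only by the tool drive_tool, never from a script. Its arguments are lists of equal length, an entry for each row: "offset": the shift along the tool's x, y, z in units of 40 mm (1.0 is 40 mm), a list of three; "turn": the turn, a rotation vector about the tool's x, y, z in units of 6 degrees (1.0 is 6 degrees), a list of three; "hand": the opening, from 0 (shut) to 1 (fully open). A call has exactly 10 rows; each row shifts and turns the commanded pose from where the row before left it, along the tool's axes as they then stand; what a row does not reach is not made up. A row lasts 1/8 s, in which the tool goes at most 62.5 mm and 10.7 degrees, less where a joint would pass 70% of its speed; a pose out of reach is approached as far as the arm can. A call is refused whole if a number of a shift passes 1 or a number of a turn 1, either way. A call with a gripper value outside its range is refused whole. The fingers move at their own pace and stop on an object; "newtons" is the grip in N (left out, the last holds). Time passes only in rows, so rows that do not move let the fingers close, or fill a call up. It gives the time, the measured TCP pose, the force, the opening and the grip force at its end, in the units of the state.
- observe(): the state, without advancing time (a new reading comes with each control period).
- get_image(name): name is "side" or "top" or "wrist"; returns the picture (420x560x3 uint8, blue, green, red); there is no depth.
- camera_info(name): a dict with "fx", "fy", "cx", "cy" (pixels), "world_to_cam" (4x4, takes a point from world to camera coordinates). Camera axes: x right, y down, z forward; pixel columns grow to the right and rows downward; lengths in m; the calibration is good to about 2 mm. A picture is of the moment at which its call begins: read the wrist's pose just before it. camera_info takes no time and is no camera call; for the wrist camera it gives the pose at the moment of the call.
- env.close_job(): hands the job in; it is judged then, once.
The state is a dict: "time_s": time; "q": joint angles; "qvel": joint speeds; "joint_efforts": joint torques, N m; "position": TCP position; "tool_rot": TCP orientation; "ft_force": force on the tool from outside, world axes, zero at the start; "wrist_torque": the same for the moment, N m; "grip_width": finger opening in m; "gripper_force": force on a finger pad.
Only numpy, scipy, OpenCV 4.12 (cv2) and the standard library are available. Lean on these libraries where they do the work, as an engineer would, in place of code of your own. Each camera call takes 0.05 s, during which the arm holds its last target. There are 200 camera calls.

## Working session

There is one attempt and no reset: what is moved stays moved. The work goes in short steps, Python scripts to look and compute and a tool call to move; the robot and the scene stay as the last step left them, time stands still between calls to the robot, and variables do not carry over. Pictures are saved under pics/ and viewed, at most 14 in all, crops included, and the job is handed in when it is done.

Besides the shell and the picture viewer there is one more tool, called after ">>>" as name(argument=value, ...), one argument or row to a line, values as JSON. drive_tool: Moves the arm, as the interface text tells. Its arguments: {"type":"object","properties":{"offset":{"type":"array"},"turn":{"type":"array"},"hand":{"type":"array"},"newtons":{"type":"number"}},"required":["offset","turn","hand"]}

```bash
ls; mkdir -p pics
python3 - <<'E'
from rig import *
import cv2,numpy as np
s=observe();print(s['time_s'],s['position'],np.round(s['tool_rot'],3).tolist(),s['grip_width'])
for n in('top','side'):
    cv2.imwrite(f'pics/{n}0.png',get_image(n)); c=camera_info(n);print(n,{k:np.round(v,3).tolist() for k,v in c.items()})
E
```

```text
pics
0.0 [0.20984241 0.50807465 0.23070083] [[-0.924, 0.382, -0.001], [0.382, 0.924, -0.001], [0.0, -0.001, -1.0]] 0.08532457577875299
top {'fx': 408.361, 'fy': 408.361, 'cx': 282.391, 'cy': 209.182, 'world_to_cam': [[0.028, -1.0, -0.008, -0.011], [-0.98, -0.026, -0.195, 0.504], [0.195, 0.014, -0.981, 0.962], [0.0, 0.0, 0.0, 1.0]]}
side {'fx': 512.439, 'fy': 512.439, 'cx': 269.46, 'cy': 212.589, 'world_to_cam': [[0.794, -0.608, 0.017, -0.42], [-0.453, -0.609, -0.651, 0.285], [0.406, 0.509, -0.759, 1.023], [0.0, 0.0, 0.0, 1.0]]}
```

View pics/top0.png

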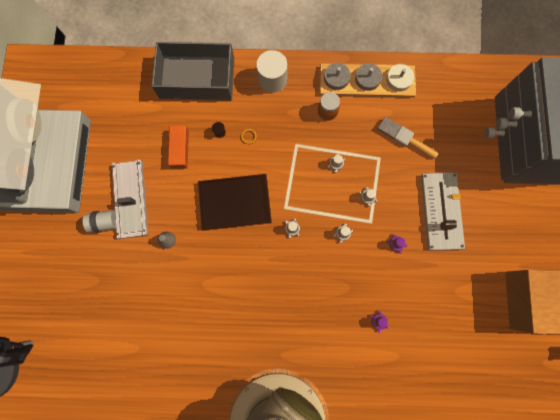

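View pics/side0.png

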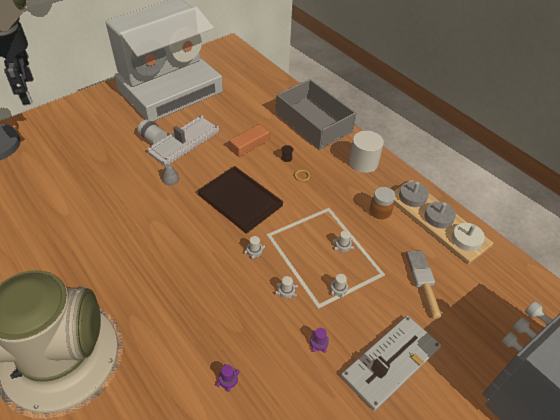

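Top view: four steel cases with white knobs at (337,162), (369,196), (292,228) and (344,232). There are purple look-alikes at (398,243) and (380,321), which I'll leave. The tray is at (235,202), outline at (333,184), gate at (129,200), fader at (443,211). Next I enlarge these to confirm them.

Run:
```python
import cv2,numpy as np
t=cv2.imread('pics/top0.png')
def c(x,y,w,h,W,H):return cv2.resize(t[y:y+h,x:x+w],(W,H),interpolation=cv2.INTER_CUBIC)
a=c(270,140,140,110,472,371) if 0 else c(265,140,160,120,400,300)
b=c(90,145,80,60,400,300) if 0 else c(80,150,93,100,280,300)
d=c(410,160,75,100,225,300)
e=c(310,55,120,75,400,250) 
f=c(185,165,100,75,400,250)
top=np.hstack([a[:, :295],b[:,:280],d]) if 0 else np.hstack([b,d,np.zeros((300,295,3),np.uint8)])
bot=np.hstack([a,c(310,55,80,60,400,300)])
cv2.imwrite('pics/crop0.png',np.vstack([top,bot]))
```

```text
(no output)
```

View pics/crop0.png

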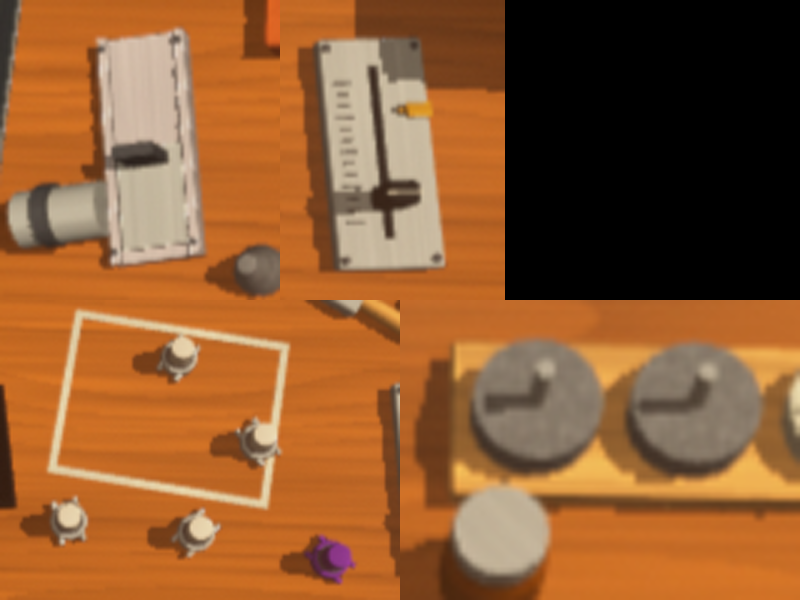

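The crops show four steel cases on white knobs. The dishes on the board are felt wheels and the purple one is a decoy. The gate tab is mid-track and the clip pointer lies left of the gold body at about (443,196). Now the measurements.

```bash
cat > h.py <<'E'
from rig import *
import cv2,numpy as np
def ray(ci,uv,z):
    uv=np.atleast_2d(uv).astype(float);M=ci['world_to_cam'];R=M[:3,:3];o=-R.T@M[:3,3]
    d=np.c_[(uv[:,0]-ci['cx'])/ci['fx'],(uv[:,1]-ci['cy'])/ci['fy'],np.ones(len(uv))]@R
    return o+d*((z-o[2])/d[:,2])[:,None]
def proj(ci,p):
    p=np.atleast_2d(p);M=ci['world_to_cam'];q=p@M[:3,:3].T+M[:3,3]
    return np.c_[ci['fx']*q[:,0]/q[:,2]+ci['cx'],ci['fy']*q[:,1]/q[:,2]+ci['cy']]
def blobs(m,lo,hi=1e9):
    n,l,s,c=cv2.connectedComponentsWithStats(m.astype(np.uint8))
    return [(c[i],s[i]) for i in range(1,n) if lo<=s[i][4]<=hi],l
def knobs(im,ci,smax=75,vmin=185,lo=25,hi=200):
    hsv=cv2.cvtColor(im,cv2.COLOR_BGR2HSV);m=(hsv[...,1]<smax)&(hsv[...,2]>vmin)
    return [(np.round(c,1),s[4],np.round(ray(ci,c,.042)[0],4)) for c,s in blobs(m,lo,hi)[0]]
def rect(m,ci,z):
    c,_=cv2.findContours(m.astype(np.uint8),0,2);c=max(c,key=cv2.contourArea)
    w=ray(ci,c[:,0],z)[:,:2].astype(np.float32)
    return cv2.minAreaRect(w),cv2.boxPoints(cv2.minAreaRect(w))
E
python3 - <<'E'
from h import *
im=cv2.imread('pics/top0.png');ci=camera_info('top');hsv=cv2.cvtColor(im,cv2.COLOR_BGR2HSV)
for k in knobs(im,ci):
    if 260<k[0][0]<420 and 140<k[0][1]<260: print(*k)
m=np.zeros(im.shape[:2],bool);m[165:240,188:280]=(hsv[165:240,188:280,2]<60)
print('tray@18',rect(m,ci,.018),'@0',rect(m,ci,0.0)[0])
m=np.zeros(im.shape[:2],bool);m[140:226,280:385]=((hsv[...,1]<110)&(hsv[...,2]>150))[140:226,280:385]
print('spot',rect(m,ci,0))
def dark(x0,y0,x1,y1,t):
    m=np.zeros(im.shape[:2],bool);m[y0:y1,x0:x1]=hsv[y0:y1,x0:x1,2]<t;return m
for c,s in blobs(dark(115,190,140,212,90),15)[0]:print('tab',c,s)
for c,s in blobs(dark(436,215,462,235,80),15)[0]:print('grip',c,s)
m=np.zeros(im.shape[:2],bool);m[185:205,438:465]=((hsv[...,1]>120)&(hsv[...,2]>150))[185:205,438:465]
for c,s in blobs(m,5)[0]:print('clip',c,s)
# corners housings/panel
m=np.zeros(im.shape[:2],bool);m[155:245,105:150]=((hsv[...,1]<90))[155:245,105:150];print('gate',rect(m,ci,.02))
m=np.zeros(im.shape[:2],bool);m[165:255,415:470]=((hsv[...,1]<120))[165:255,415:470];print('panel',rect(m,ci,.016))
E
```

```text
[292.9 225.7] 68 [ 0.4651 -0.0237  0.042 ]
[345.6 230.4] 78 [ 0.4569 -0.154   0.042 ]
tray@18 (((0.5275622606277466, 0.12961840629577637), (0.125553697347641, 0.17350850999355316), 7.872293472290039), array([[0.45349467, 0.2069568 ],
       [0.4772594 , 0.03508348],
       [0.60162985, 0.05228001],
       [0.5778651 , 0.22415334]], dtype=float32)) @0 ((0.531432032585144, 0.13208022713661194), (0.1277613639831543, 0.17655932903289795), 7.872303485870361)
spot (((0.5891143679618835, -0.12788033485412598), (0.23368537425994873, 0.17944854497909546), 81.83675384521484), array([[ 4.8370826e-01, -2.3079881e-01],
       [ 6.6133857e-01, -2.5627944e-01],
       [ 6.9452047e-01, -2.4961859e-02],
       [ 5.1689017e-01,  5.1876903e-04]], dtype=float32))
tab [125.78787879 201.53535354] [118 198  17   8  99]
grip [446.61607143 225.15178571] [440 215  16  20 112]
clip [459.83898305 196.48305085] [452 190  13  15 118]
gate (((0.5269330739974976, 0.4114788770675659), (0.19976112246513367, 0.10566172003746033), 9.256904602050781), array([[0.41985482, 0.4475548 ],
       [0.43685168, 0.34326908],
       [0.6340113 , 0.37540296],
       [0.61701447, 0.47968867]], dtype=float32))
panel (((0.5199605822563171, -0.4039672017097473), (0.20058494806289673, 0.09229438751935959), 2.860666513442993), array([[ 0.41749004, -0.36288285],
       [ 0.42209616, -0.4550622 ],
       [ 0.62243116, -0.44505155],
       [ 0.61782503, -0.3528722 ]], dtype=float32))
```

Run:
```python
import cv2,numpy as np
t=cv2.imread('pics/top0.png');s=cv2.imread('pics/side0.png')
a=cv2.resize(t[185:215,110:150],(400,300),interpolation=0)
b=cv2.resize(t[185:240,430:470],(400,550),interpolation=0)
c=cv2.resize(s[110:165,140:225],(400,259),interpolation=cv2.INTER_CUBIC)
cv2.imwrite('pics/crop1.png',np.hstack([np.vstack([a,c[:250]]),b]))
```

```text
(no output)
```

View pics/crop1.png

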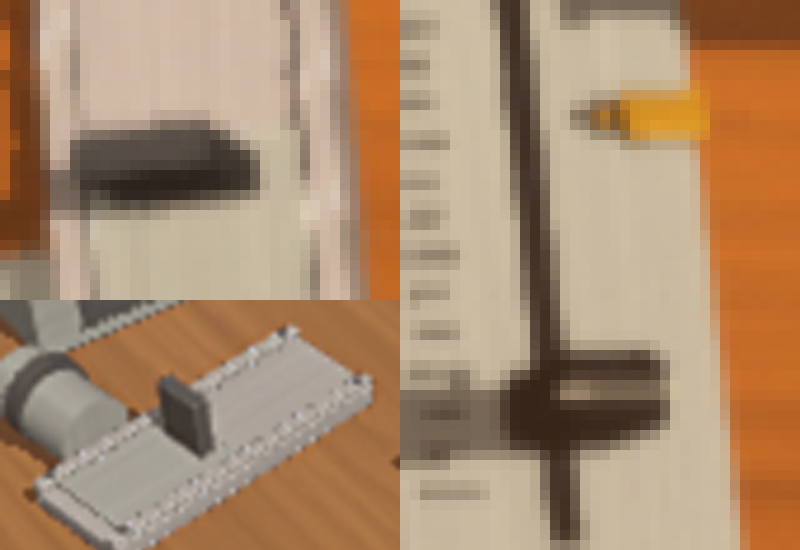

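```bash
cat >> h.py <<'E'
def go(p,yd=None):
    "report offset from current pose to TCP p, tool axes units; yd = wanted direction (deg, world) of tool y, mod 180"
    s=observe();R=np.array(s['tool_rot']);y=np.degrees(np.arctan2(R[1,1],R[0,1]))
    out='pos %s ydir %.1f'%(np.round(s['position'],4),y)
    if yd is not None:
        d=(yd-y+90)%180-90;out+=' turnz(units) %.2f [rot world %.1f]'%(-d/6,d)
        Rz=cv2.Rodrigues(np.array([0,0,np.radians(d)]))[0];R=Rz@R
    o=R.T@(np.array(p)-s['position'])/.04
    print(out,'offset(after turn) units',np.round(o,2),'q6 %.0f'%s['q'][5],'t %.1f'%s['time_s'])
E
python3 - <<'E'
from h import *
im=cv2.imread('pics/top0.png');ci=camera_info('top')
f=lambda n,uv,z:print(n,np.round(ray(ci,uv,z)[:,:2],4).tolist())
f('tabtop',(124.7,199.7),.057); f('gate corners',[(113.3,162.7),(117.3,237.3),(141.7,161),(147,235)],.02)
f('fadertop',(451,224),.056); f('clip',(447.2,196.5),.022)
f('panel corners',[(410+38/3,160+40/3),(410+60/3,160+268/3),(410+137/3,160+40/3),(410+162/3,160+268/3)],.016)
f('knobs',[(337,159.5),(371,193.5),(292.9,225.7),(345.6,230.4)],.042)
f('cone,',(167,238),.03); f('bar',(177,147),.035);f('purple',(398,240),.042)
t=ray(ci,(124.7,199.7),.057)[0]
go([t[0]-.05,t[1],.15],0)
E
```

```text
tabtop [[0.5165, 0.3946]]
gate corners [[0.6226, 0.4501], [0.4268, 0.4184], [0.6291, 0.3759], [0.4347, 0.3438]]
fadertop [[0.4774, -0.4082]]
clip [[0.5542, -0.416]]
panel corners [[0.6158, -0.3579], [0.4185, -0.3686], [0.618, -0.4434], [0.4208, -0.4535]]
knobs [[0.6391, -0.1324], [0.552, -0.2178], [0.465, -0.0237], [0.4568, -0.154]]
cone, [[0.4273, 0.2896]]
bar [[0.6647, 0.2819]]
purple [[0.4365, -0.2823]]
pos [0.2099 0.5081 0.2308] ydir 67.6 turnz(units) 11.26 [rot world -67.6] offset(after turn) units [-2.84  6.42  2.01] q6 -12 t 0.1
```

>>> drive_tool(
  offset=[
    [0,0,0],
    [0,0,0],
    [0,0,0],
    [0,0,0],
    [0,0,0],
    [0,0,0],
    [0,0,0],
    [0,0,0],
    [0,0,0],
    [0,0,0],
  ],
  turn=[
    [0,0,0.97],
    [0,0,0.97],
    [0,0,0.97],
    [0,0,0.97],
    [0,0,0.97],
    [0,0,0.97],
    [0,0,0.97],
    [0,0,0.97],
    [0,0,0.97],
    [0,0,0.97],
  ],
  hand=[1,1,1,1,1,1,1,1,1,1],
  newtons=40,
)

```text
time_s: 1.35
position: [0.2099, 0.5082, 0.231]
tool_rot: [[-0.159, 0.987, -0.001], [0.987, 0.159, -0.001], [-0.001, -0.001, -1.0]]
ft_force: [0.6, 0.0, -0.7]
grip_width: 0.0858
gripper_force: 0.0
```

```bash
python3 -c "
from h import *
go([.5165,.3946,.12],9.3)"
```

```text
pos [0.2099 0.5082 0.231 ] ydir 9.2 turnz(units) -0.02 [rot world 0.1] offset(after turn) units [-4.04  7.11  2.77] q6 46 t 1.4
```

>>> drive_tool(
  offset=[
    [-0.5,0.89,0.34],
    [-0.5,0.89,0.34],
    [-0.5,0.89,0.34],
    [-0.5,0.89,0.34],
    [-0.5,0.89,0.34],
    [-0.5,0.89,0.34],
    [-0.5,0.89,0.34],
    [-0.5,0.89,0.34],
    [0,0,0],
    [0,0,0],
  ],
  turn=[
    [0,0,0],
    [0,0,0],
    [0,0,0],
    [0,0,0],
    [0,0,0],
    [0,0,0],
    [0,0,0],
    [0,0,0],
    [0,0,0],
    [0,0,0],
  ],
  hand=[1,1,1,1,1,1,1,1,1,1],
)

```text
time_s: 2.6
position: [0.5164, 0.3969, 0.1224]
tool_rot: [[-0.163, 0.987, -0.001], [0.987, 0.163, -0.0], [0.0, -0.001, -1.0]]
ft_force: [0.1, 1.0, 0.3]
grip_width: 0.0848
gripper_force: 0.0
```

```bash
python3 -c "
from h import *
go([.5165,.3946,.026],9.3)
im=get_image('wrist');ci=camera_info('wrist');cv2.imwrite('pics/w1.png',im)
print(proj(ci,[[.5165,.3946,.057],observe()['position']]))"
```

```text
pos [0.5164 0.3969 0.1224] ydir 9.4 turnz(units) 0.01 [rot world -0.1] offset(after turn) units [-0.06 -0.01  2.41] q6 18 t 2.6
[[280.10599429 234.61029703]
 [280.46586747 281.63952382]]
```

View pics/w1.png

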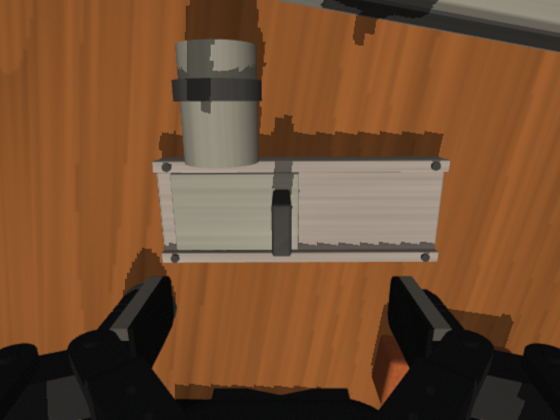

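Wrist view: tab centred at (282,230), predicted (280,235), so it is within 3 mm. I'll descend and grip it.

>>> drive_tool(
  offset=[
    [0,0,0.6],
    [0,0,0.6],
    [0,0,0.6],
    [0,0,0.6],
    [0,0,0],
    [0,0,0],
    [0,0,0],
    [0,0,0],
    [0,0,0],
    [0,0,0],
  ],
  turn=[
    [0,0,0],
    [0,0,0],
    [0,0,0],
    [0,0,0],
    [0,0,0],
    [0,0,0],
    [0,0,0],
    [0,0,0],
    [0,0,0],
    [0,0,0],
  ],
  hand=[1,1,1,1,0.6,0,0,0,0,0],
)

```text
time_s: 3.9
position: [0.5172, 0.3969, 0.0274]
tool_rot: [[-0.163, 0.987, 0.001], [0.987, 0.163, 0.001], [0.0, 0.001, -1.0]]
ft_force: [-1.5, -0.2, 5.3]
grip_width: 0.0112
gripper_force: 41.0
```

>>> drive_tool(
  offset=[
    [0,0.2,0],
    [0,0.2,0],
    [0,0.2,0],
    [0,0.2,0],
    [0,0.2,0],
    [0,0.2,0],
    [0,0.2,0],
    [0,0.2,0],
    [0,0,0],
    [0,0,0],
  ],
  turn=[
    [0,0,0],
    [0,0,0],
    [0,0,0],
    [0,0,0],
    [0,0,0],
    [0,0,0],
    [0,0,0],
    [0,0,0],
    [0,0,0],
    [0,0,0],
  ],
  hand=[0,0,0,0,0,0,0,0,0,0],
)

```text
time_s: 5.15
position: [0.5808, 0.4076, 0.0274]
tool_rot: [[-0.163, 0.987, 0.002], [0.987, 0.163, 0.001], [0.001, 0.002, -1.0]]
ft_force: [1.6, 2.5, 5.0]
grip_width: 0.0111
gripper_force: 40.9
```

>>> drive_tool(
  offset=[
    [0,0.1,0],
    [0,0.1,0],
    [0,0.1,0],
    [0,0.1,0],
    [0,0,0],
    [0,0,0],
    [0,0,0],
    [0,0,0],
    [0,0,0],
    [0,0,0],
  ],
  turn=[
    [0,0,0],
    [0,0,0],
    [0,0,0],
    [0,0,0],
    [0,0,0],
    [0,0,0],
    [0,0,0],
    [0,0,0],
    [0,0,0],
    [0,0,0],
  ],
  hand=[0,0,0,0,0,0,0,0,0,0],
)

```text
time_s: 6.4
position: [0.5893, 0.4091, 0.0273]
tool_rot: [[-0.165, 0.986, -0.015], [0.986, 0.164, -0.005], [-0.002, -0.015, -1.0]]
ft_force: [-33.6, -9.6, 22.7]
grip_width: 0.0114
gripper_force: 43.9
```

>>> drive_tool(
  offset=[
    [0,-0.1,0],
    [0,0,0],
    [0,0,0],
    [0,0,0],
    [0,0,-0.5],
    [0,0,-0.5],
    [0,0,-0.5],
    [0,0,-0.5],
    [0,0,-0.5],
    [0,0,0],
  ],
  turn=[
    [0,0,0],
    [0,0,0],
    [0,0,0],
    [0,0,0],
    [0,0,0],
    [0,0,0],
    [0,0,0],
    [0,0,0],
    [0,0,0],
    [0,0,0],
  ],
  hand=[0,0.4,0.4,0.4,0.6,0.6,0.6,0.6,0.6,0.6],
)

```text
time_s: 7.65
position: [0.5927, 0.4092, 0.1278]
tool_rot: [[-0.162, 0.987, 0.003], [0.987, 0.162, 0.001], [0.001, 0.003, -1.0]]
ft_force: [-0.2, -0.5, -0.4]
grip_width: 0.0515
gripper_force: 0.0
```

```bash
python3 -c "
from h import *
im=get_image('top');ci=camera_info('top');cv2.imwrite('pics/t2.png',im)
w=get_image('wrist');go([.465,-.0237,.10],8)
a=cv2.resize(im[140:260,260:420],(400,300),interpolation=cv2.INTER_CUBIC)
cv2.imwrite('pics/c2.png',np.hstack([a,w[:300,:400]]))
print(proj(camera_info('wrist'),[[.5893,.4091,.057]]))
for k in knobs(im,ci):
    if 260<k[0][0]<420 and 140<k[0][1]<260: print(*k)
"
```

```text
pos [0.5919 0.4089 0.1255] ydir 9.3 turnz(units) 0.22 [rot world -1.3] offset(after turn) units [-10.27  -4.64   0.65] q6 16 t 7.8
[[276.34663729 227.93690166]]
[292.9 225.7] 70 [ 0.465  -0.0237  0.042 ]
[345.6 230.5] 80 [ 0.4566 -0.1541  0.042 ]
```

View pics/c2.png

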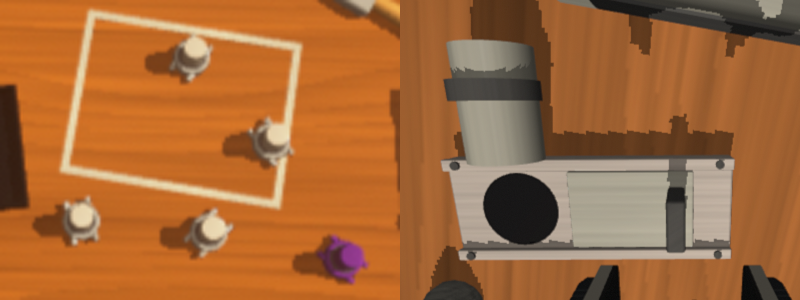

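Wrist view: the round mouth is fully uncovered, so the gate is at its stop. The cases are unmoved. On to case A at (0.465,-0.024).

>>> drive_tool(
  offset=[
    [-1,-0.46,0.06],
    [-1,-0.46,0.06],
    [-1,-0.46,0.06],
    [-1,-0.46,0.06],
    [-1,-0.46,0.06],
    [-1,-0.46,0.06],
    [-1,-0.46,0.06],
    [-1,-0.46,0.06],
    [-1,-0.46,0.06],
    [-1,-0.46,0.06],
  ],
  turn=[
    [0,0,0],
    [0,0,0],
    [0,0,0],
    [0,0,0],
    [0,0,0],
    [0,0,0],
    [0,0,0],
    [0,0,0],
    [0,0,0],
    [0,0,0],
  ],
  hand=[1,1,1,1,1,1,1,1,1,1],
)

```text
time_s: 9.0
position: [0.4745, -0.0167, 0.1016]
tool_rot: [[-0.162, 0.987, -0.002], [0.987, 0.162, 0.0], [0.001, -0.001, -1.0]]
ft_force: [0.4, -0.1, -0.5]
grip_width: 0.085
gripper_force: 0.0
```

```bash
cat >> h.py <<'E'
def look(p,r=70,save=None):
    "wrist view: white knob near predicted world point"
    im=get_image('wrist');ci=camera_info('wrist');u=proj(ci,[p])[0]
    hsv=cv2.cvtColor(im,cv2.COLOR_BGR2HSV);m=(hsv[...,1]<70)&(hsv[...,2]>170)
    if save:cv2.imwrite(save,im)
    for c,s in blobs(m,150)[0]:
        w=ray(ci,c,.043)[0]
        if np.hypot(*(w-p)[:2])<.06: print('blob',np.round(c),s[2:],np.round(w,4))
E
python3 -c "
from h import *
go([.465,-.0237,.018],8);look([.465,-.0237,.043],save='pics/w3.png')"
```

```text
pos [ 0.4745 -0.0167  0.1016] ydir 9.4 turnz(units) 0.23 [rot world -1.4] offset(after turn) units [-0.14 -0.26  2.09] q6 -26 t 9.0
blob [239. 229.] [ 13  37 161] [ 0.4492 -0.0208  0.043 ]
blob [265. 241.] [  56   52 1270] [ 0.4652 -0.0256  0.043 ]
```

View pics/w3.png

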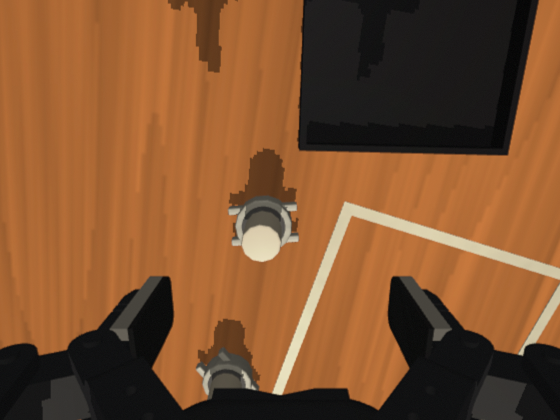

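Knob at (261,243), giving (0.465,-0.025), which agrees with the top view. I'll grip it.

>>> drive_tool(
  offset=[
    [-0.18,-0.26,0.1],
    [0,0,0.5],
    [0,0,0.5],
    [0,0,0.5],
    [0,0,0.45],
    [0,0,0],
    [0,0,0],
    [0,0,0],
    [0,0,0],
    [0,0,0],
  ],
  turn=[
    [0,0,0],
    [0,0,0],
    [0,0,0],
    [0,0,0],
    [0,0,0],
    [0,0,0],
    [0,0,0],
    [0,0,0],
    [0,0,0],
    [0,0,0],
  ],
  hand=[1,1,1,1,1,0.5,0,0,0,0],
)

```text
time_s: 10.3
position: [0.4666, -0.0243, 0.0212]
tool_rot: [[-0.163, 0.987, 0.001], [0.987, 0.163, -0.0], [-0.0, 0.001, -1.0]]
ft_force: [-1.7, 0.9, 6.0]
grip_width: 0.0225
gripper_force: 39.0
```

>>> drive_tool(
  offset=[
    [0,0,-0.3],
    [0,0,-0.4],
    [0,0,-0.4],
    [0,0,-0.4],
    [0,0,0],
    [0,0,0],
    [0,0,0],
    [0,0,0],
    [0,0,0],
    [0,0,0],
  ],
  turn=[
    [0,0,0],
    [0,0,0],
    [0,0,0],
    [0,0,0],
    [0,0,0],
    [0,0,0],
    [0,0,0],
    [0,0,0],
    [0,0,0],
    [0,0,0],
  ],
  hand=[0,0,0,0,0,0,0,0,0,0],
)

```text
time_s: 11.55
position: [0.4663, -0.0243, 0.0804]
tool_rot: [[-0.162, 0.987, -0.0], [0.987, 0.162, 0.0], [0.0, -0.0, -1.0]]
ft_force: [0.7, 0.5, -1.0]
grip_width: 0.0227
gripper_force: 39.3
```

```bash
python3 -c "
from h import *
T=np.array([.5285,.1305]);a=np.radians(7.9);ex=np.array([np.cos(a),np.sin(a)]);ey=np.array([-ex[1],ex[0]])
for sx,sy in((-28,-40),(-28,40),(28,-40),(28,40)):print(sx,sy,np.round(T+ex*sx/1e3+ey*sy/1e3,4))
p=T-ex*.028-ey*.04
go([*p,.08],8)"
```

```text
-28 -40 [0.5063 0.087 ]
-28 40 [0.4953 0.1663]
28 -40 [0.5617 0.0947]
28 40 [0.5507 0.174 ]
pos [ 0.4663 -0.0243  0.0804] ydir 9.3 turnz(units) 0.22 [rot world -1.3] offset(after turn) units [2.62 1.38 0.01] q6 -27 t 11.6
```

>>> drive_tool(
  offset=[
    [0.52,0.29,0],
    [0.52,0.29,0],
    [0.52,0.29,0],
    [0.52,0.29,0],
    [0.5,0.28,0],
    [0,0,0],
    [0,0,0],
    [0,0,0],
    [0,0,0],
    [0,0,0],
  ],
  turn=[
    [0,0,0],
    [0,0,0],
    [0,0,0],
    [0,0,0],
    [0,0,0],
    [0,0,0],
    [0,0,0],
    [0,0,0],
    [0,0,0],
    [0,0,0],
  ],
  hand=[0,0,0,0,0,0,0,0,0,0],
)

```text
time_s: 12.8
position: [0.5064, 0.0866, 0.0805]
tool_rot: [[-0.162, 0.987, -0.0], [0.987, 0.162, 0.0], [0.0, -0.0, -1.0]]
ft_force: [0.2, 0.3, -0.8]
grip_width: 0.0227
gripper_force: 39.3
```

>>> drive_tool(
  offset=[
    [0,0,0.35],
    [0,0,0.35],
    [0,0,0.35],
    [0,0,0.15],
    [0,0,0.15],
    [0,0,0],
    [0,0,0],
    [0,0,0],
    [0,0,0],
    [0,0,0],
  ],
  turn=[
    [0,0,0],
    [0,0,0],
    [0,0,0],
    [0,0,0],
    [0,0,0],
    [0,0,0],
    [0,0,0],
    [0,0,0],
    [0,0,0],
    [0,0,0],
  ],
  hand=[0,0,0,0,0,0,0,0,0,0],
)

```text
time_s: 14.05
position: [0.5064, 0.0869, 0.0266]
tool_rot: [[-0.163, 0.987, 0.0], [0.987, 0.163, -0.0], [-0.0, 0.0, -1.0]]
ft_force: [0.1, -0.5, -1.3]
grip_width: 0.0227
gripper_force: 39.3
```

>>> drive_tool(
  offset=[
    [0,0,0.02],
    [0,0,0],
    [0,0,0],
    [0,0,-0.3],
    [0,0,-0.5],
    [0,0,-0.5],
    [0,0,-0.5],
    [0,0,-0.1],
    [0,0,0],
    [0,0,0],
  ],
  turn=[
    [0,0,0],
    [0,0,0],
    [0,0,0],
    [0,0,0],
    [0,0,0],
    [0,0,0],
    [0,0,0],
    [0,0,0],
    [0,0,0],
    [0,0,0],
  ],
  hand=[0.2,0.5,0.5,0.5,0.5,0.5,0.5,0.5,0.5,0.5],
)

```text
time_s: 15.3
position: [0.5061, 0.0869, 0.1011]
tool_rot: [[-0.162, 0.987, -0.001], [0.987, 0.162, 0.0], [0.0, -0.001, -1.0]]
ft_force: [-0.1, 0.2, 0.1]
grip_width: 0.0431
gripper_force: 0.0
```

```bash
python3 -c "
from h import *
im=get_image('top');ci=camera_info('top');cv2.imwrite('pics/t3.png',im)
for k in knobs(im,ci):
    if 180<k[0][0]<420 and 140<k[0][1]<260: print(*k)
go([.4568,-.154,.10])
"
```

```text
[348.4 153.4] 50 [ 0.6562 -0.1616  0.042 ]
[338.1 158.9] 53 [ 0.6408 -0.1351  0.042 ]
[373.3 185. ] 106 [ 0.5743 -0.2238  0.042 ]
[345.6 230.4] 73 [ 0.4567 -0.154   0.042 ]
pos [0.5061 0.0869 0.1011] ydir 9.4 offset(after turn) units [-5.74 -2.19  0.03] q6 -13 t 15.3
```

>>> drive_tool(
  offset=[
    [-0.82,-0.31,0],
    [-0.82,-0.31,0],
    [-0.82,-0.31,0],
    [-0.82,-0.32,0],
    [-0.82,-0.32,0],
    [-0.82,-0.31,0],
    [-0.82,-0.31,0],
    [0,0,0],
    [0,0,0],
    [0,0,0],
  ],
  turn=[
    [0,0,0],
    [0,0,0],
    [0,0,0],
    [0,0,0],
    [0,0,0],
    [0,0,0],
    [0,0,0],
    [0,0,0],
    [0,0,0],
    [0,0,0],
  ],
  hand=[0.5,1,1,1,1,1,1,1,1,1],
)

```text
time_s: 16.6
position: [0.4574, -0.153, 0.1016]
tool_rot: [[-0.164, 0.987, -0.0], [0.987, 0.164, 0.0], [0.0, -0.0, -1.0]]
ft_force: [0.1, 1.1, 0.2]
grip_width: 0.0852
gripper_force: 0.0
```

```bash
python3 -c "
from h import *
go([.4568,-.154,.0205]);look([.4568,-.154,.043])
"
```

```text
pos [ 0.4574 -0.153   0.1016] ydir 9.4 offset(after turn) units [-0.02 -0.02  2.03] q6 -42 t 16.6
blob [277. 235.] [  38   36 1054] [ 0.4553 -0.1537  0.043 ]
```

>>> drive_tool(
  offset=[
    [-0.02,-0.03,0.1],
    [0,0,0.5],
    [0,0,0.5],
    [0,0,0.5],
    [0,0,0.42],
    [0,0,0],
    [0,0,0],
    [0,0,0],
    [0,0,0],
    [0,0,0],
  ],
  turn=[
    [0,0,0],
    [0,0,0],
    [0,0,0],
    [0,0,0],
    [0,0,0],
    [0,0,0],
    [0,0,0],
    [0,0,0],
    [0,0,0],
    [0,0,0],
  ],
  hand=[1,1,1,1,1,0.5,0,0,0,0],
)

```text
time_s: 17.9
position: [0.4565, -0.155, 0.0216]
tool_rot: [[-0.163, 0.987, 0.001], [0.987, 0.163, -0.001], [-0.001, 0.001, -1.0]]
ft_force: [-1.0, -0.0, 6.1]
grip_width: 0.0227
gripper_force: 39.0
```

>>> drive_tool(
  offset=[
    [0,0,-0.3],
    [0,0,-0.4],
    [0,0,-0.4],
    [0,0,-0.4],
    [0,0,0],
    [0,0,0],
    [0,0,0],
    [0,0,0],
    [0,0,0],
    [0,0,0],
  ],
  turn=[
    [0,0,0],
    [0,0,0],
    [0,0,0],
    [0,0,0],
    [0,0,0],
    [0,0,0],
    [0,0,0],
    [0,0,0],
    [0,0,0],
    [0,0,0],
  ],
  hand=[0,0,0,0,0,0,0,0,0,0],
)

```text
time_s: 19.15
position: [0.4562, -0.1549, 0.0808]
tool_rot: [[-0.162, 0.987, -0.0], [0.987, 0.162, 0.0], [0.0, -0.0, -1.0]]
ft_force: [0.2, 0.1, -0.5]
grip_width: 0.0224
gripper_force: 39.2
```

```bash
python3 -c "
from h import *
go([.4953,.1663,.08])
"
```

```text
pos [ 0.4562 -0.1549  0.0808] ydir 9.4 offset(after turn) units [7.76 2.27 0.02] q6 -42 t 19.1
```

>>> drive_tool(
  offset=[
    [0.86,0.25,-0.05],
    [0.86,0.25,0],
    [0.86,0.25,0],
    [0.86,0.25,0],
    [0.86,0.25,0],
    [0.86,0.25,0],
    [0.86,0.25,0],
    [0.86,0.26,0],
    [0.88,0.26,0],
    [0,0,0],
  ],
  turn=[
    [0,0,0],
    [0,0,0],
    [0,0,0],
    [0,0,0],
    [0,0,0],
    [0,0,0],
    [0,0,0],
    [0,0,0],
    [0,0,0],
    [0,0,0],
  ],
  hand=[0,0,0,0,0,0,0,0,0,0],
)

```text
time_s: 20.4
position: [0.4953, 0.168, 0.0828]
tool_rot: [[-0.165, 0.986, 0.0], [0.986, 0.165, 0.0], [0.0, 0.0, -1.0]]
ft_force: [-0.3, -0.1, -0.2]
grip_width: 0.0223
gripper_force: 39.3
```

>>> drive_tool(
  offset=[
    [0,0,0.4],
    [0,0,0.35],
    [0,0,0.35],
    [0,0,0.15],
    [0,0,0.15],
    [0,0,0],
    [0,0,0],
    [0,0,0],
    [0,0,0],
    [0,0,0],
  ],
  turn=[
    [0,0,0],
    [0,0,0],
    [0,0,0],
    [0,0,0],
    [0,0,0],
    [0,0,0],
    [0,0,0],
    [0,0,0],
    [0,0,0],
    [0,0,0],
  ],
  hand=[0,0,0,0,0,0,0,0,0,0],
)

```text
time_s: 21.65
position: [0.4955, 0.1661, 0.027]
tool_rot: [[-0.163, 0.987, 0.0], [0.987, 0.163, 0.0], [-0.0, 0.0, -1.0]]
ft_force: [0.1, 0.1, -1.1]
grip_width: 0.0226
gripper_force: 39.3
```

>>> drive_tool(
  offset=[
    [0,0,0.03],
    [0,0,0],
    [0,0,0],
    [0,0,-0.3],
    [0,0,-0.5],
    [0,0,-0.5],
    [0,0,-0.5],
    [0,0,-0.1],
    [0,0,0],
    [0,0,0],
  ],
  turn=[
    [0,0,0],
    [0,0,0],
    [0,0,0],
    [0,0,0],
    [0,0,0],
    [0,0,0],
    [0,0,0],
    [0,0,0],
    [0,0,0],
    [0,0,0],
  ],
  hand=[0.2,0.5,0.5,0.5,0.5,0.5,0.5,0.5,0.5,0.5],
)

```text
time_s: 22.9
position: [0.495, 0.1661, 0.1011]
tool_rot: [[-0.162, 0.987, -0.001], [0.987, 0.162, -0.0], [0.0, -0.001, -1.0]]
ft_force: [-0.1, 0.2, 0.2]
grip_width: 0.0424
gripper_force: 0.0
```

```bash
python3 -c "
from h import *
im=get_image('top');ci=camera_info('top');cv2.imwrite('pics/t4.png',im)
for k in knobs(im,ci,vmin=200,lo=15):
    if 180<k[0][0]<420 and 140<k[0][1]<260: print(*k)
go([.552,-.2178,.10])
"
```

```text
[343.2 156. ] 105 [ 0.6488 -0.1482  0.042 ]
[373.5 183.9] 115 [ 0.577  -0.2243  0.042 ]
[248.1 207.6] 58 [0.5078 0.0893 0.042 ]
pos [0.4951 0.1661 0.1011] ydir 9.3 offset(after turn) units [-9.7  -0.15  0.03] q6 -4 t 22.9
```

>>> drive_tool(
  offset=[
    [-0.97,-0.02,0],
    [-0.97,-0.02,0],
    [-0.97,-0.02,0],
    [-0.97,-0.02,0],
    [-0.97,-0.02,0],
    [-0.97,-0.02,0],
    [-0.97,-0.01,0],
    [-0.97,-0.01,0],
    [-0.97,-0.01,0],
    [-0.97,0,0],
  ],
  turn=[
    [0,0,0],
    [0,0,0],
    [0,0,0],
    [0,0,0],
    [0,0,0],
    [0,0,0],
    [0,0,0],
    [0,0,0],
    [0,0,0],
    [0,0,0],
  ],
  hand=[0.5,1,1,1,1,1,1,1,1,1],
)

```text
time_s: 24.2
position: [0.5524, -0.2189, 0.1011]
tool_rot: [[-0.162, 0.987, -0.001], [0.987, 0.162, 0.001], [0.001, -0.001, -1.0]]
ft_force: [-0.4, 1.1, -0.3]
grip_width: 0.0855
gripper_force: 0.0
```

```bash
python3 -c "
from h import *
go([.552,-.2178,.0205]);look([.552,-.2178,.043],save='pics/w5.png')
"
```

```text
pos [ 0.5524 -0.2189  0.1011] ydir 9.3 offset(after turn) units [ 0.03 -0.    2.01] q6 -42 t 24.2
```

View pics/w5.png

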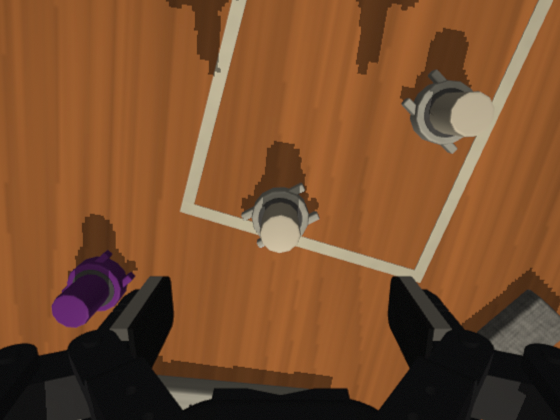

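Knob at (281,233), as in the previous grasp and aligned. I'll grip it.

>>> drive_tool(
  offset=[
    [0.02,0,0.1],
    [0,0,0.5],
    [0,0,0.5],
    [0,0,0.5],
    [0,0,0.41],
    [0,0,0],
    [0,0,0],
    [0,0,0],
    [0,0,0],
    [0,0,0],
  ],
  turn=[
    [0,0,0],
    [0,0,0],
    [0,0,0],
    [0,0,0],
    [0,0,0],
    [0,0,0],
    [0,0,0],
    [0,0,0],
    [0,0,0],
    [0,0,0],
  ],
  hand=[1,1,1,1,1,0.5,0,0,0,0],
)

```text
time_s: 25.5
position: [0.5527, -0.217, 0.0221]
tool_rot: [[-0.162, 0.987, 0.001], [0.987, 0.162, -0.001], [-0.001, 0.001, -1.0]]
ft_force: [-1.3, 0.8, 5.7]
grip_width: 0.0222
gripper_force: 39.2
```

>>> drive_tool(
  offset=[
    [0,0,-0.3],
    [0,0,-0.4],
    [0,0,-0.4],
    [0,0,-0.4],
    [0,0,0],
    [0,0,0],
    [0,0,0],
    [0,0,0],
    [0,0,0],
    [0,0,0],
  ],
  turn=[
    [0,0,0],
    [0,0,0],
    [0,0,0],
    [0,0,0],
    [0,0,0],
    [0,0,0],
    [0,0,0],
    [0,0,0],
    [0,0,0],
    [0,0,0],
  ],
  hand=[0,0,0,0,0,0,0,0,0,0],
)

```text
time_s: 26.75
position: [0.5524, -0.2169, 0.0812]
tool_rot: [[-0.163, 0.987, -0.0], [0.987, 0.163, 0.0], [0.0, -0.0, -1.0]]
ft_force: [0.5, -0.1, -1.2]
grip_width: 0.0223
gripper_force: 39.2
```

```bash
python3 -c "
from h import *
go([.5617,.0947,.08])
"
```

```text
pos [ 0.5524 -0.2169  0.0812] ydir 9.4 offset(after turn) units [7.65 1.5  0.03] q6 -42 t 26.8
```

>>> drive_tool(
  offset=[
    [0.85,0.16,0],
    [0.85,0.16,0],
    [0.85,0.17,0],
    [0.85,0.17,0],
    [0.85,0.17,0],
    [0.85,0.17,0],
    [0.85,0.17,0],
    [0.85,0.17,0],
    [0.85,0.16,0],
    [0,0,0],
  ],
  turn=[
    [0,0,0],
    [0,0,0],
    [0,0,0],
    [0,0,0],
    [0,0,0],
    [0,0,0],
    [0,0,0],
    [0,0,0],
    [0,0,0],
    [0,0,0],
  ],
  hand=[0,0,0,0,0,0,0,0,0,0],
)

```text
time_s: 28.0
position: [0.5616, 0.0967, 0.0813]
tool_rot: [[-0.166, 0.986, 0.0], [0.986, 0.166, 0.0], [0.0, 0.0, -1.0]]
ft_force: [0.2, -0.9, -0.3]
grip_width: 0.0222
gripper_force: 39.3
```

>>> drive_tool(
  offset=[
    [0,0,0.4],
    [0,0,0.35],
    [0,0,0.35],
    [0,0,0.15],
    [0,0,0.12],
    [0,0,0],
    [0,0,0],
    [0,0,0],
    [0,0,0],
    [0,0,0],
  ],
  turn=[
    [0,0,0],
    [0,0,0],
    [0,0,0],
    [0,0,0],
    [0,0,0],
    [0,0,0],
    [0,0,0],
    [0,0,0],
    [0,0,0],
    [0,0,0],
  ],
  hand=[0,0,0,0,0,0,0,0,0,0],
)

```text
time_s: 29.25
position: [0.5619, 0.0948, 0.0265]
tool_rot: [[-0.163, 0.987, 0.0], [0.987, 0.163, -0.0], [-0.0, 0.0, -1.0]]
ft_force: [-0.0, 0.4, -0.8]
grip_width: 0.0224
gripper_force: 39.3
```

>>> drive_tool(
  offset=[
    [0,0,0.01],
    [0,0,0],
    [0,0,0],
    [0,0,-0.3],
    [0,0,-0.5],
    [0,0,-0.5],
    [0,0,-0.5],
    [0,0,-0.1],
    [0,0,0],
    [0,0,0],
  ],
  turn=[
    [0,0,0],
    [0,0,0],
    [0,0,0],
    [0,0,0],
    [0,0,0],
    [0,0,0],
    [0,0,0],
    [0,0,0],
    [0,0,0],
    [0,0,0],
  ],
  hand=[0.2,0.5,0.5,0.5,0.5,0.5,0.5,0.5,0.5,0.5],
)

```text
time_s: 30.5
position: [0.5615, 0.0948, 0.1014]
tool_rot: [[-0.162, 0.987, -0.001], [0.987, 0.162, 0.0], [0.0, -0.001, -1.0]]
ft_force: [0.4, 0.5, -0.7]
grip_width: 0.0425
gripper_force: 0.0
```

```bash
python3 -c "
from h import *
im=get_image('top');ci=camera_info('top')
for k in knobs(im,ci,vmin=200,lo=15):
    if 180<k[0][0]<420 and 140<k[0][1]<260: print(*k)
go([.6391,-.1324,.10])
"
```

```text
[291.5 182.6] 109 [ 0.5751 -0.0177  0.042 ]
[349.5 153.5] 29 [ 0.6559 -0.1643  0.042 ]
[337.9 158.6] 44 [ 0.6415 -0.1347  0.042 ]
[373.2 196.2] 73 [ 0.5452 -0.2233  0.042 ]
[328.9 214.2] 53 [ 0.4964 -0.1125  0.042 ]
pos [0.5616 0.0948 0.1014] ydir 9.3 offset(after turn) units [-5.92  0.99  0.03] q6 -12 t 30.6
```

>>> drive_tool(
  offset=[
    [-0.74,0.12,0],
    [-0.74,0.12,0],
    [-0.74,0.12,0],
    [-0.74,0.12,0],
    [-0.74,0.13,0],
    [-0.74,0.13,0],
    [-0.74,0.13,0],
    [-0.75,0.13,0],
    [0,0,0],
    [0,0,0],
  ],
  turn=[
    [0,0,0],
    [0,0,0],
    [0,0,0],
    [0,0,0],
    [0,0,0],
    [0,0,0],
    [0,0,0],
    [0,0,0],
    [0,0,0],
    [0,0,0],
  ],
  hand=[0.5,1,1,1,1,1,1,1,1,1],
)

```text
time_s: 31.8
position: [0.6395, -0.1321, 0.1016]
tool_rot: [[-0.163, 0.987, -0.001], [0.987, 0.163, 0.001], [0.001, -0.001, -1.0]]
ft_force: [-0.2, 1.0, 1.0]
grip_width: 0.0855
gripper_force: 0.0
```

```bash
python3 -c "
from h import *
go([.6391,-.1324,.0205]);look([.6391,-.1324,.043],save='pics/w6.png')
"
```

```text
pos [ 0.6395 -0.1321  0.1016] ydir 9.4 offset(after turn) units [-0.01 -0.01  2.03] q6 -31 t 31.8
blob [315. 229.] [ 225  304 4345] [ 0.6589 -0.1253  0.043 ]
blob [282. 241.] [  38   35 1030] [ 0.6409 -0.1356  0.043 ]
```

View pics/w6.png

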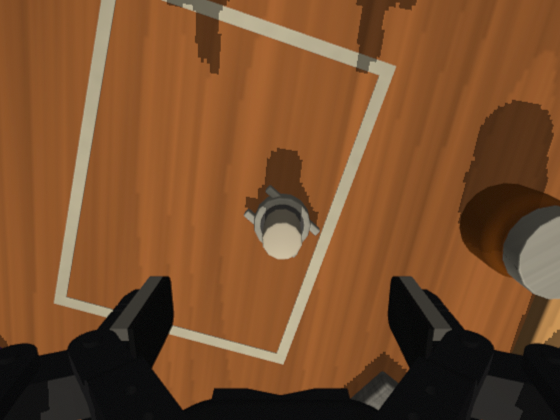

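Knob at (282,241), giving (0.640,-0.135). The jar at (540,250) is well clear of the fingers.

>>> drive_tool(
  offset=[
    [-0.06,0.02,0.1],
    [0,0,0.5],
    [0,0,0.5],
    [0,0,0.5],
    [0,0,0.41],
    [0,0,0],
    [0,0,0],
    [0,0,0],
    [0,0,0],
    [0,0,0],
  ],
  turn=[
    [0,0,0],
    [0,0,0],
    [0,0,0],
    [0,0,0],
    [0,0,0],
    [0,0,0],
    [0,0,0],
    [0,0,0],
    [0,0,0],
    [0,0,0],
  ],
  hand=[1,1,1,1,1,0.5,0,0,0,0],
)

```text
time_s: 33.1
position: [0.6414, -0.1351, 0.0226]
tool_rot: [[-0.163, 0.987, 0.001], [0.987, 0.163, -0.001], [-0.001, 0.001, -1.0]]
ft_force: [-1.9, 0.6, 5.5]
grip_width: 0.0225
gripper_force: 39.2
```

>>> drive_tool(
  offset=[
    [0,0,-0.3],
    [0,0,-0.4],
    [0,0,-0.4],
    [0,0,-0.4],
    [0,0,0],
    [0,0,0],
    [0,0,0],
    [0,0,0],
    [0,0,0],
    [0,0,0],
  ],
  turn=[
    [0,0,0],
    [0,0,0],
    [0,0,0],
    [0,0,0],
    [0,0,0],
    [0,0,0],
    [0,0,0],
    [0,0,0],
    [0,0,0],
    [0,0,0],
  ],
  hand=[0,0,0,0,0,0,0,0,0,0],
)

```text
time_s: 34.35
position: [0.641, -0.135, 0.0816]
tool_rot: [[-0.162, 0.987, -0.0], [0.987, 0.162, 0.0], [0.0, -0.0, -1.0]]
ft_force: [-0.2, 0.3, -0.6]
grip_width: 0.0227
gripper_force: 39.4
```

```bash
python3 -c "
from h import *
go([.5507,.174,.08])
"
```

```text
pos [ 0.641  -0.135   0.0816] ydir 9.4 offset(after turn) units [ 7.99 -0.97  0.04] q6 -32 t 34.4
```

>>> drive_tool(
  offset=[
    [0.88,-0.1,-0.1],
    [0.88,-0.1,0],
    [0.88,-0.11,0],
    [0.89,-0.11,0],
    [0.89,-0.11,0],
    [0.89,-0.11,0],
    [0.89,-0.11,0],
    [0.89,-0.11,0],
    [0.9,-0.11,0],
    [0,0,0],
  ],
  turn=[
    [0,0,0],
    [0,0,0],
    [0,0,0],
    [0,0,0],
    [0,0,0],
    [0,0,0],
    [0,0,0],
    [0,0,0],
    [0,0,0],
    [0,0,0],
  ],
  hand=[0,0,0,0,0,0,0,0,0,0],
)

```text
time_s: 35.6
position: [0.55, 0.176, 0.0858]
tool_rot: [[-0.166, 0.986, -0.0], [0.986, 0.166, 0.0], [0.0, -0.0, -1.0]]
ft_force: [-0.8, -0.6, -0.9]
grip_width: 0.0225
gripper_force: 39.4
```

>>> drive_tool(
  offset=[
    [0,0,0.5],
    [0,0,0.35],
    [0,0,0.35],
    [0,0,0.15],
    [0,0,0.12],
    [0,0,0],
    [0,0,0],
    [0,0,0],
    [0,0,0],
    [0,0,0],
  ],
  turn=[
    [0,0,0],
    [0,0,0],
    [0,0,0],
    [0,0,0],
    [0,0,0],
    [0,0,0],
    [0,0,0],
    [0,0,0],
    [0,0,0],
    [0,0,0],
  ],
  hand=[0,0,0,0,0,0,0,0,0,0],
)

```text
time_s: 36.85
position: [0.5509, 0.1741, 0.027]
tool_rot: [[-0.162, 0.987, 0.0], [0.987, 0.162, 0.0], [-0.0, 0.0, -1.0]]
ft_force: [-0.1, 0.8, -0.8]
grip_width: 0.0222
gripper_force: 39.4
```

>>> drive_tool(
  offset=[
    [0,0,0.01],
    [0,0,0],
    [0,0,0],
    [0,0,-0.4],
    [0,0,-0.6],
    [0,0,-0.6],
    [0.8,0,-0.4],
    [1,0,0],
    [1,0,0],
    [1,0,0],
  ],
  turn=[
    [0,0,0],
    [0,0,0],
    [0,0,0],
    [0,0,0],
    [0,0,0],
    [0,0,0],
    [0,0,0],
    [0,0,0],
    [0,0,0],
    [0,0,0],
  ],
  hand=[0.2,0.5,0.5,0.5,0.5,0.5,0.5,0.8,1,1],
)

```text
time_s: 38.1
position: [0.526, 0.3253, 0.1079]
tool_rot: [[-0.162, 0.987, 0.001], [0.987, 0.162, 0.0], [0.0, 0.001, -1.0]]
ft_force: [-0.8, 0.3, 0.0]
grip_width: 0.0853
gripper_force: 0.0
```

```bash
python3 -c "
from h import *
im=get_image('top');ci=camera_info('top')
for k in knobs(im,ci,vmin=190,lo=25):
    if 180<k[0][0]<420 and 140<k[0][1]<260: print(*k)
cv2.imwrite('pics/t7.png',cv2.resize(im[110:290,90:470],(760,360),interpolation=cv2.INTER_CUBIC))
hsv=cv2.cvtColor(im,cv2.COLOR_BGR2HSV)
m=np.zeros(im.shape[:2],bool);m[165:240,188:285]=(hsv[165:240,188:285,2]<60);print(rect(m,ci,.018))
go([.51,.26,.02])
"
```

```text
[246.8 185.7] 61 [0.5641 0.095  0.042 ]
[215.  189.2] 60 [0.5527 0.175  0.042 ]
[248.7 207.4] 60 [0.5081 0.0877 0.042 ]
[230.9 209.4] 59 [0.5019 0.132  0.042 ]
(((0.5276715159416199, 0.12973946332931519), (0.12477192282676697, 0.1731237769126892), 7.724078178405762), array([[0.45421743, 0.20713112],
       [0.47748578, 0.03557813],
       [0.6011256 , 0.05234781],
       [0.57785726, 0.2239008 ]], dtype=float32))
pos [0.5247 0.3295 0.1078] ydir 9.5 offset(after turn) units [-1.66 -0.65  2.19] q6 12 t 38.1
```

View pics/t7.png

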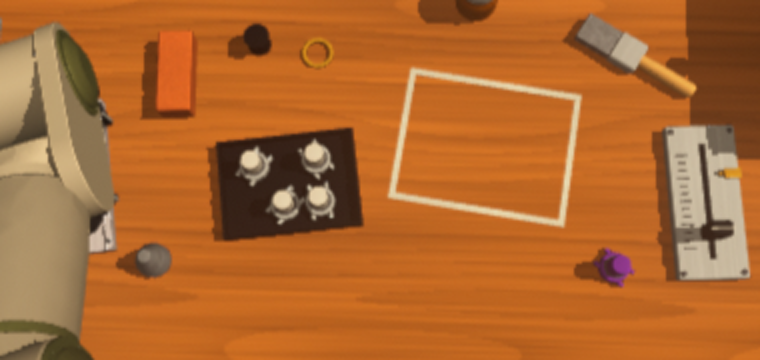

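All four cases stand in the tray; the one from (0.457,-0.154) was knocked to (0.502,0.132) and is still inside. The tray is at (0.528,0.130), turned 7.8°. The outline centre is (0.589,-0.128) at -8.2°. I'll push the tray's end with both open fingertips, turning gradually, then push its side.

```bash
python3 -c "
from h import *
go([.5125,.2475,.045],7.8)
ci=camera_info('top');print(ray(ci,[(219,130),(249,136)],.02))
"
```

```text
pos [0.5247 0.3295 0.1078] ydir 9.5 turnz(units) 0.29 [rot world -1.7] offset(after turn) units [-1.99 -0.58  1.57] q6 12 t 38.1
[[0.72022843 0.1782189  0.02      ]
 [0.7053933  0.09773    0.02      ]]
```

>>> drive_tool(
  offset=[
    [0,0,0],
    [-0.5,-0.14,0.2],
    [-0.5,-0.15,0.2],
    [-0.5,-0.15,0.2],
    [-0.49,-0.14,0.2],
    [0,0,0.4],
    [0,0,0.4],
    [0,0,0.5],
    [0,0,0.4],
    [0,0,0],
  ],
  turn=[
    [0,0,0.29],
    [0,0,0],
    [0,0,0],
    [0,0,0],
    [0,0,0],
    [0,0,0],
    [0,0,0],
    [0,0,0],
    [0,0,0],
    [0,0,0],
  ],
  hand=[1,1,1,1,1,1,1,1,1,1],
)

```text
time_s: 39.4
position: [0.5131, 0.2422, 0.0051]
tool_rot: [[-0.133, 0.991, -0.003], [0.991, 0.133, -0.001], [-0.0, -0.003, -1.0]]
ft_force: [-0.9, 0.4, -0.1]
grip_width: 0.0855
gripper_force: 0.0
```

```bash
python3 -c "
from h import *
go([.5125,.2475,.003],7.8);im=get_image('side');cv2.imwrite('pics/s8.png',cv2.resize(im[120:270,120:320],(800,600),interpolation=cv2.INTER_CUBIC))
"
```

```text
pos [0.5131 0.2422 0.0051] ydir 7.6 turnz(units) -0.03 [rot world 0.2] offset(after turn) units [0.13 0.   0.05] q6 6 t 39.4
```

View pics/s8.png

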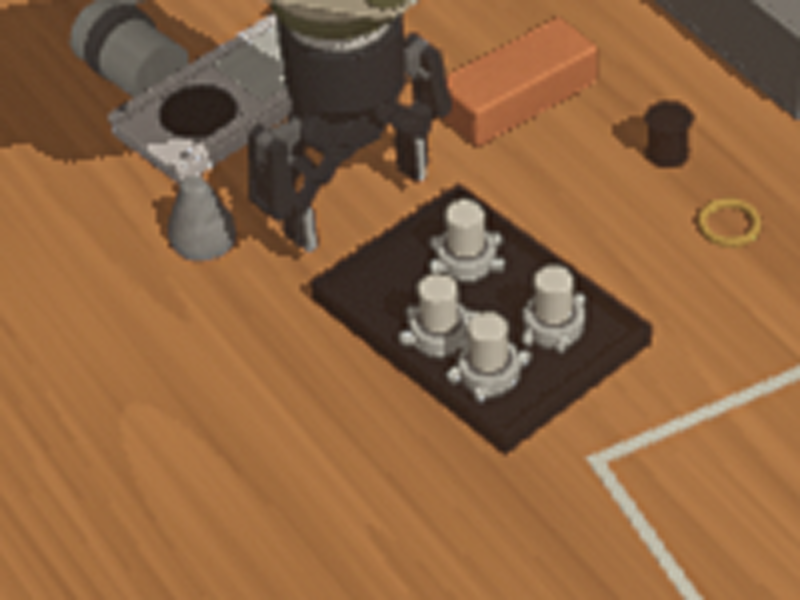

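Fingers stand just outside the tray's left end, the felt cone clear at (200,220). I'll lower 10 mm and push.

>>> drive_tool(
  offset=[
    [0,0,0.15],
    [0,0,0.12],
    [-0.2,0,0],
    [-0.2,0,0],
    [-0.2,0,0],
    [-0.25,0,0],
    [-0.25,0,0],
    [-0.25,0,0],
    [-0.25,0,0],
    [-0.25,0,0],
  ],
  turn=[
    [0,0,0],
    [0,0,0],
    [0,0,0],
    [0,0,0],
    [0,0,0.1],
    [0,0,0.1],
    [0,0,0.1],
    [0,0,0.1],
    [0,0,0.1],
    [0,0,0.1],
  ],
  hand=[1,1,1,1,1,1,1,1,1,1],
)

```text
time_s: 40.7
position: [0.522, 0.1682, -0.0041]
tool_rot: [[-0.069, 0.998, 0.0], [0.998, 0.069, 0.001], [0.001, 0.0, -1.0]]
ft_force: [-0.0, 5.2, -0.7]
grip_width: 0.0855
gripper_force: 2.5
```

```bash
cat >> h.py <<'E'
def tray():
    im=get_image('top');ci=camera_info('top');hsv=cv2.cvtColor(im,cv2.COLOR_BGR2HSV)
    m=((hsv[...,2]<60)).astype(np.uint8);m[:140]=0;m[270:]=0;m[:,:185]=0;m[:,425:]=0
    m=cv2.morphologyEx(m,cv2.MORPH_OPEN,np.ones((5,5)))
    print('tray',rect(m,ci,.018))
    for k in knobs(im,ci,vmin=190,lo=25):
        if 180<k[0][0]<420 and 140<k[0][1]<270: print(*k)
    return im
E
python3 -c "
from h import *
im=tray();go([.5,.2,0])
s=get_image('side');cv2.imwrite('pics/c9.png',np.hstack([cv2.resize(s[120:300,160:380],(440,360)),im[120:300,170:390].repeat(2,0)[:,:]]))
"
```

```text
tray (((0.5252813696861267, 0.09075766056776047), (0.12599827349185944, 0.09404217451810837), 1.4949060678482056), array([[0.461077  , 0.13611922],
       [0.46353033, 0.04210905],
       [0.58948576, 0.0453961 ],
       [0.58703244, 0.13940626]], dtype=float32))
[293.4 160.4] 42 [ 0.6338 -0.0211  0.042 ]
[345.6 152.9] 44 [ 0.6573 -0.1542  0.042 ]
[373.3 196. ] 89 [ 0.5458 -0.2234  0.042 ]
[270.8 187.6] 58 [0.5607 0.0342 0.042 ]
[238.8 189.1] 57 [0.5546 0.1149 0.042 ]
[253.6 210.1] 59 [0.5017 0.0752 0.042 ]
[271.6 209.4] 61 [0.5046 0.0305 0.042 ]
[327.9 214. ] 88 [ 0.4968 -0.11    0.042 ]
pos [ 0.5222  0.1671 -0.0041] ydir 3.9 offset(after turn) units [ 0.86 -0.5  -0.1 ] q6 1 t 40.8
```

View pics/c9.png

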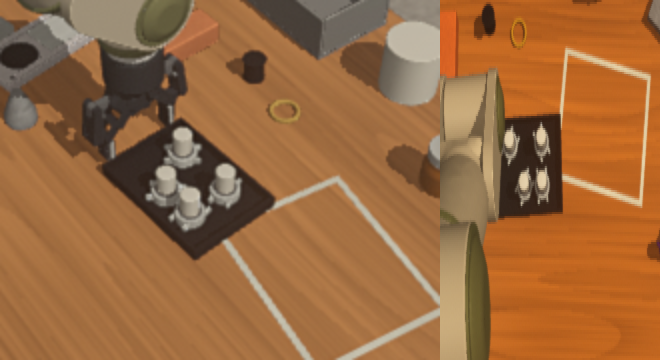

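The tray follows the fingers, flat and turning; cases upright. I'll continue the push.

>>> drive_tool(
  offset=[
    [-0.25,0,0],
    [-0.25,0,0],
    [-0.25,0,0],
    [-0.25,0,0],
    [-0.25,0,0],
    [-0.25,0,0],
    [-0.25,0,0],
    [-0.25,0,0],
    [-0.25,0,0],
    [-0.25,0,0],
  ],
  turn=[
    [0,0,0.11],
    [0,0,0.11],
    [0,0,0.11],
    [0,0,0.11],
    [0,0,0.11],
    [0,0,0.11],
    [0,0,0.11],
    [0,0,0.11],
    [0,0,0.11],
    [0,0,0.11],
  ],
  hand=[1,1,1,1,1,1,1,1,1,1],
)

```text
time_s: 42.05
position: [0.5238, 0.0688, -0.0041]
tool_rot: [[0.046, 0.999, 0.0], [0.999, -0.046, 0.001], [0.001, 0.0, -1.0]]
ft_force: [1.2, 5.1, -0.4]
grip_width: 0.0854
gripper_force: 2.7
```

>>> drive_tool(
  offset=[
    [-0.25,0,0],
    [-0.25,0,0],
    [-0.25,0,0],
    [-0.25,0,0],
    [-0.25,0,0],
    [-0.25,0,0],
    [-0.15,0,0],
    [0,0,0],
    [0,0,0],
    [0,0,0],
  ],
  turn=[
    [0,0,0.11],
    [0,0,0.11],
    [0,0,0.11],
    [0,0,0.11],
    [0,0,0.11],
    [0,0,0.11],
    [0,0,0.11],
    [0,0,0.11],
    [0,0,0],
    [0,0,0],
  ],
  hand=[1,1,1,1,1,1,1,1,1,1],
)

```text
time_s: 43.3
position: [0.5185, 0.0028, -0.0043]
tool_rot: [[0.137, 0.991, -0.0], [0.991, -0.137, -0.0], [-0.0, -0.0, -1.0]]
ft_force: [0.1, 0.1, 0.1]
grip_width: 0.0856
gripper_force: 0.0
```

```bash
cat >> h.py <<'E'
def tray2():
    im=get_image('top');ci=camera_info('top');hsv=cv2.cvtColor(im,cv2.COLOR_BGR2HSV)
    m=((hsv[...,2]<75)&(hsv[...,1]<200)).astype(np.uint8);m[:140]=0;m[270:]=0;m[:,:185]=0;m[:,425:]=0
    m=cv2.morphologyEx(m,cv2.MORPH_OPEN,np.ones((3,3)));m=cv2.morphologyEx(m,cv2.MORPH_CLOSE,np.ones((21,21)))
    print('tray',rect(m,ci,.018))
    for k in knobs(im,ci,vmin=190,lo=25):
        if 180<k[0][0]<420 and 140<k[0][1]<270: print(*k)
    return im
E
python3 -c "
from h import *
im=tray2();go([.5,.2,0]);cv2.imwrite('pics/t10.png',cv2.resize(im[120:270,220:420],(800,600)))
"
```

```text
tray (((0.5009844899177551, -0.11643323302268982), (0.13062649965286255, 0.12824133038520813), 82.33184051513672), array([[ 0.42872214, -0.17260644],
       [ 0.55581665, -0.1897184 ],
       [ 0.57324684, -0.06026003],
       [ 0.44615233, -0.04314807]], dtype=float32))
[345.5 152.8] 33 [ 0.6574 -0.1539  0.042 ]
[370.6 206. ] 77 [ 0.5199 -0.2163  0.042 ]
[338.6 201.2] 58 [ 0.53   -0.1367  0.042 ]
[317.9 220.1] 63 [ 0.4807 -0.0854  0.042 ]
[335.8 223.2] 63 [ 0.4741 -0.1299  0.042 ]
pos [ 0.5185  0.0028 -0.0043] ydir -7.9 offset(after turn) units [ 4.82 -1.13 -0.11] q6 -5 t 43.4
```

View pics/t10.png

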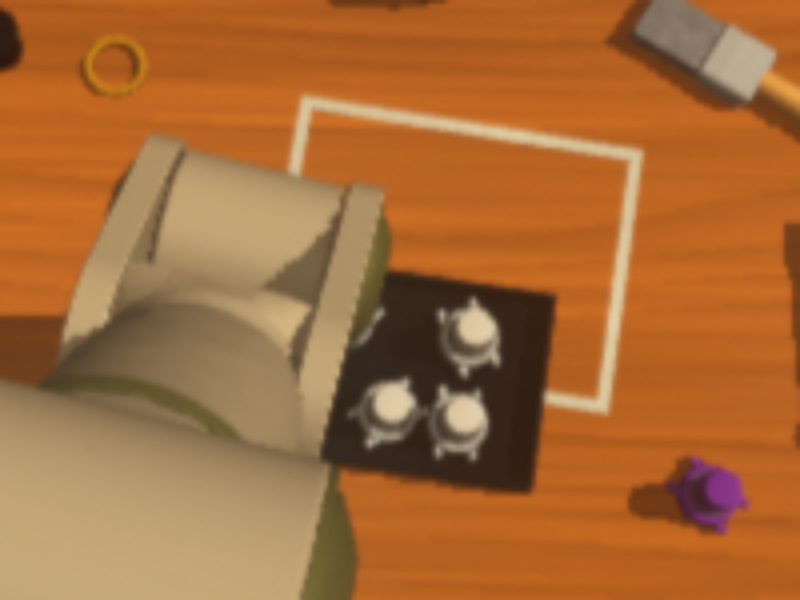

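Tray at about (0.504,-0.093), turned -7.7°, parallel to the outline. It needs 22 mm more lengthwise, then 89 mm sideways.

>>> drive_tool(
  offset=[
    [-0.15,0,0],
    [-0.15,0,0],
    [-0.15,0,0],
    [-0.12,0,0],
    [0,0,0],
    [0.3,0,0],
    [0.2,0,-0.3],
    [0,0,-0.8],
    [0,0,-0.8],
    [0,0,-0.8],
  ],
  turn=[
    [0,0,0],
    [0,0,0],
    [0,0,0],
    [0,0,0],
    [0,0,0],
    [0,0,0],
    [0,0,0],
    [0,0,0],
    [0,0,0],
    [0,0,0],
  ],
  hand=[1,1,1,1,1,1,1,1,1,1],
)

```text
time_s: 44.6
position: [0.5182, 0.0007, 0.1056]
tool_rot: [[0.136, 0.991, 0.001], [0.991, -0.136, -0.0], [-0.0, 0.001, -1.0]]
ft_force: [0.2, 0.1, -0.2]
grip_width: 0.0855
gripper_force: 0.0
```

>>> drive_tool(
  offset=[
    [0.5,0,0],
    [0.5,0,0],
    [0,0,0],
    [0,0,0],
    [0,0,0],
    [0,0,0],
    [0,0,0],
    [0,0,0],
    [0,0,0],
    [0,0,0],
  ],
  turn=[
    [0,0,1],
    [0,0,1],
    [0,0,1],
    [0,0,1],
    [0,0,1],
    [0,0,1],
    [0,0,1],
    [0,0,1],
    [0,0,1],
    [0,0,1],
  ],
  hand=[1,1,1,1,1,1,1,1,1,1],
)

```text
time_s: 45.85
position: [0.5258, 0.0399, 0.1046]
tool_rot: [[0.927, 0.374, 0.001], [0.374, -0.927, -0.0], [0.001, 0.001, -1.0]]
ft_force: [-0.4, -0.6, 0.1]
grip_width: 0.0856
gripper_force: 0.0
```

```bash
python3 -c "
from h import *
im=tray2();cv2.imwrite('pics/t11.png',im)
c=np.array([.501,-.116]);ex=np.array([.9898,-.1426]);p=c-ex*.12
go([*p,.09],81.8)
"
```

```text
tray (((0.49998313188552856, -0.11604464054107666), (0.17529113590717316, 0.12747950851917267), 82.02018737792969), array([[ 0.42469323, -0.19399291],
       [ 0.55093837, -0.21169016],
       [ 0.57527304, -0.03809637],
       [ 0.4490279 , -0.02039912]], dtype=float32))
[358.  174.7] 194 [ 0.6001 -0.1856  0.042 ]
[315.9 198. ] 65 [ 0.5367 -0.0798  0.042 ]
[347.6 203.2] 60 [ 0.5255 -0.1591  0.042 ]
[326.7 221.9] 66 [ 0.4768 -0.1073  0.042 ]
[344.8 225.1] 66 [ 0.47   -0.1519  0.042 ]
pos [0.5258 0.0399 0.1046] ydir -68.3 turnz(units) 4.99 [rot world -29.9] offset(after turn) units [-3.06  3.95  0.36] q6 60 t 45.9
```

>>> drive_tool(
  offset=[
    [0,0,0],
    [0,0,0],
    [0,0,0],
    [0,0,0],
    [0,0,0],
    [-0.61,0.79,0],
    [-0.61,0.79,0],
    [-0.61,0.79,0],
    [-0.61,0.79,0],
    [-0.61,0.79,0],
  ],
  turn=[
    [0,0,1],
    [0,0,1],
    [0,0,1],
    [0,0,1],
    [0,0,0.99],
    [0,0,0],
    [0,0,0],
    [0,0,0],
    [0,0,0],
    [0,0,0],
  ],
  hand=[1,1,1,1,1,1,1,1,1,1],
)

```text
time_s: 47.15
position: [0.3827, -0.1011, 0.1044]
tool_rot: [[0.991, -0.133, 0.001], [-0.133, -0.991, -0.001], [0.001, 0.001, -1.0]]
ft_force: [0.8, 0.5, 0.1]
grip_width: 0.0852
gripper_force: 0.0
```

```bash
python3 -c "
from h import *
T=np.array([.500,-.116]);ex=np.array([.9898,-.1426])
go([*(T-ex*.10),-.004],81.8);go([*(np.array([.589,-.128])-ex*.0725),-.004],81.8)
"
```

```text
pos [ 0.3827 -0.1011  0.1044] ydir -97.7 turnz(units) 0.09 [rot world -0.5] offset(after turn) units [ 0.45 -0.05  2.71] q6 66 t 47.1
pos [ 0.3827 -0.1011  0.1044] ydir -97.7 turnz(units) 0.09 [rot world -0.5] offset(after turn) units [ 3.38 -0.07  2.71] q6 66 t 47.1
```

>>> drive_tool(
  offset=[
    [0.3,-0.07,0.7],
    [0,0,0.7],
    [0,0,0.7],
    [0,0,0.4],
    [0,0,0.2],
    [0.22,0,0],
    [0.22,0,0],
    [0.22,0,0],
    [0.22,0,0],
    [0.22,0,0],
  ],
  turn=[
    [0,0,0.08],
    [0,0,0],
    [0,0,0],
    [0,0,0],
    [0,0,0],
    [0,0,0],
    [0,0,0],
    [0,0,0],
    [0,0,0],
    [0,0,0],
  ],
  hand=[1,1,1,1,1,1,1,1,1,1],
)

```text
time_s: 48.4
position: [0.4377, -0.105, -0.0043]
tool_rot: [[0.99, -0.144, -0.005], [-0.144, -0.99, 0.002], [-0.005, -0.001, -1.0]]
ft_force: [-9.2, 1.4, 8.4]
grip_width: 0.0855
gripper_force: 4.9
```

>>> drive_tool(
  offset=[
    [0.22,0,0],
    [0.22,0,0],
    [0.22,0,0],
    [0.22,0,0],
    [0.22,0,0],
    [0.22,0,0],
    [0.22,0,0],
    [0.2,0,0],
    [0.2,0,0],
    [0,0,0],
  ],
  turn=[
    [0,0,0],
    [0,0,0],
    [0,0,0],
    [0,0,0],
    [0,0,0],
    [0,0,0],
    [0,0,0],
    [0,0,0],
    [0,0,0],
    [0,0,0],
  ],
  hand=[1,1,1,1,1,1,1,1,1,1],
)

```text
time_s: 49.65
position: [0.5159, -0.1167, -0.0043]
tool_rot: [[0.99, -0.144, -0.001], [-0.144, -0.99, 0.001], [-0.001, -0.0, -1.0]]
ft_force: [-2.0, 1.2, 1.8]
grip_width: 0.085
gripper_force: 1.3
```

>>> drive_tool(
  offset=[
    [-0.3,0,0],
    [-0.4,0,0],
    [0,0,-0.6],
    [0,0,-0.8],
    [0,0,-0.8],
    [-0.8,0,-0.6],
    [-0.8,0,0],
    [-0.8,0,0],
    [0,0,0],
    [0,0,0],
  ],
  turn=[
    [0,0,0],
    [0,0,0],
    [0,0,0],
    [0,0,0],
    [0,0,0],
    [0,0,0],
    [0,0,0],
    [0,0,0],
    [0,0,0],
    [0,0,0],
  ],
  hand=[1,1,1,1,1,1,1,1,1,1],
)

```text
time_s: 50.9
position: [0.3938, -0.0995, 0.1079]
tool_rot: [[0.99, -0.144, 0.001], [-0.144, -0.99, -0.001], [0.001, 0.0, -1.0]]
ft_force: [-0.6, -0.1, -0.1]
grip_width: 0.0854
gripper_force: 0.0
```

```bash
python3 -c "
from h import *
im=tray2();cv2.imwrite('pics/t12.png',cv2.resize(im[120:270,270:470],(800,600)))
go([.4774,-.4082,.11],3)
"
```

```text
tray (((0.561060905456543, -0.1249493733048439), (0.1750536561012268, 0.1836986541748047), 81.97671508789062), array([[ 0.45789406, -0.19879952],
       [ 0.6397945 , -0.22443935],
       [ 0.6642277 , -0.05109923],
       [ 0.48232728, -0.02545939]], dtype=float32))
[321.1 164.2] 56 [ 0.6254 -0.0919  0.042 ]
[352.5 169.4] 55 [ 0.6137 -0.1717  0.042 ]
[331.8 187.5] 59 [ 0.5649 -0.1195  0.042 ]
[349.6 190.5] 57 [ 0.5585 -0.1643  0.042 ]
pos [ 0.394  -0.0995  0.1079] ydir -98.3 turnz(units) 13.12 [rot world -78.7] offset(after turn) units [ 7.82 -1.68 -0.05] q6 67 t 51.0
```

View pics/t12.png

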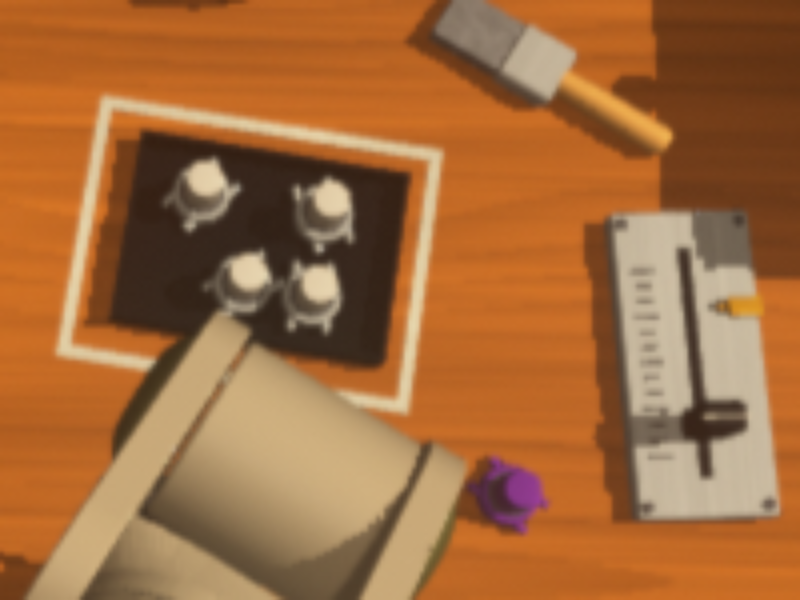

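The tray lies inside the tape all round, centre (0.589,-0.129), parallel. All four knobs are upright. Now the fader.

>>> drive_tool(
  offset=[
    [0,0,0],
    [0,0,0],
    [0,0,0],
    [0,0,0],
    [0,0,0],
    [0,0,0],
    [0,0,0],
    [0,0,0],
    [0,0,0],
    [0,0,0],
  ],
  turn=[
    [0,0,1],
    [0,0,1],
    [0,0,1],
    [0,0,1],
    [0,0,1],
    [0,0,1],
    [0,0,1],
    [0,0,1],
    [0,0,1],
    [0,0,1],
  ],
  hand=[1,1,1,1,1,1,1,1,1,1],
)

```text
time_s: 52.2
position: [0.3941, -0.0994, 0.1076]
tool_rot: [[0.367, -0.93, 0.0], [-0.93, -0.367, -0.0], [0.0, -0.0, -1.0]]
ft_force: [-0.4, -0.1, -0.2]
grip_width: 0.0856
gripper_force: 0.0
```

>>> drive_tool(
  offset=[
    [0,0,0],
    [0,0,0],
    [0,0,0],
    [0,0,0],
    [0.98,-0.28,0],
    [0.98,-0.28,0],
    [0.98,-0.28,0],
    [0.98,-0.28,0],
    [0.98,-0.28,0],
    [0.98,-0.28,0],
  ],
  turn=[
    [0,0,1],
    [0,0,1],
    [0,0,1],
    [0,0,0.1],
    [0,0,0],
    [0,0,0],
    [0,0,0],
    [0,0,0],
    [0,0,0],
    [0,0,0],
  ],
  hand=[1,1,1,1,1,1,1,1,1,1],
)

```text
time_s: 53.45
position: [0.4738, -0.3318, 0.1074]
tool_rot: [[0.057, -0.998, 0.0], [-0.998, -0.057, 0.0], [-0.0, -0.0, -1.0]]
ft_force: [0.2, -0.2, -0.3]
grip_width: 0.0854
gripper_force: 0.0
```

```bash
python3 -c "
from h import *
go([.4774,-.4082,.11],3.1)
"
```

```text
pos [ 0.4738 -0.3318  0.1074] ydir -176.8 turnz(units) 0.02 [rot world -0.1] offset(after turn) units [ 1.91  0.01 -0.06] q6 130 t 53.5
```

>>> drive_tool(
  offset=[
    [0.6,0,0],
    [0.6,0,0],
    [0.6,0,0],
    [0.11,0,0],
    [0,0,0],
    [0,0,0],
    [0,0,0],
    [0,0,0],
    [0,0,0],
    [0,0,0],
  ],
  turn=[
    [0,0,0],
    [0,0,0],
    [0,0,0],
    [0,0,0],
    [0,0,0],
    [0,0,0],
    [0,0,0],
    [0,0,0],
    [0,0,0],
    [0,0,0],
  ],
  hand=[1,1,1,1,1,1,1,1,1,1],
)

```text
time_s: 54.7
position: [0.4773, -0.4067, 0.1077]
tool_rot: [[0.054, -0.999, -0.0], [-0.999, -0.054, 0.0], [-0.0, 0.0, -1.0]]
ft_force: [0.4, 0.0, -0.3]
grip_width: 0.0857
gripper_force: 0.0
```

```bash
python3 -c "
from h import *
go([.4774,-.4082,.028],3.1)
im=get_image('wrist');ci=camera_info('wrist');cv2.imwrite('pics/w13.png',im)
print(proj(ci,[[.4774,-.4082,.056],[.5542,-.416,.022]]))
hsv=cv2.cvtColor(im,cv2.COLOR_BGR2HSV);m=cv2.inRange(hsv,(15,120,120),(30,255,255))
for c,s in blobs(m>0,60)[0]:print(c,s)
"
```

```text
pos [ 0.4773 -0.4067  0.1077] ydir -176.9 turnz(units) 0.00 [rot world -0.0] offset(after turn) units [0.04 0.   1.99] q6 126 t 54.7
[[280.30227663 236.2253464 ]
 [161.29784778 200.16804869]]
[157.59300477 160.9427663 ] [147 144  22  35 629]
[  4.5177665  216.32994924] [  0 206  14  25 197]
```

View pics/w13.png

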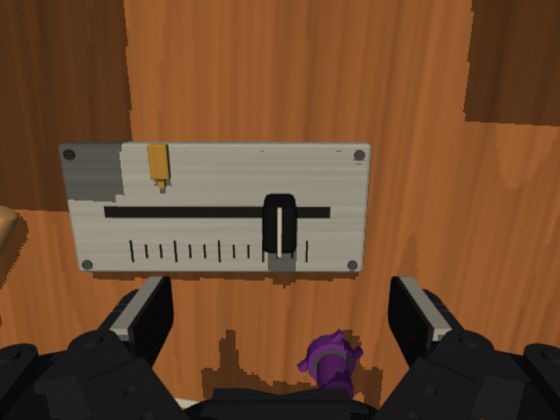

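Wrist view: white line at column 279.5 (rows 207-256), clip tip at (161,187).

```bash
python3 -c "
from h import *
ci=camera_info('wrist');a=ray(ci,(279.5,232),.056)[0];b=ray(ci,(161,187),.022)[0]
print(a,b);d=np.array([np.cos(np.radians(3.1)),np.sin(np.radians(3.1))]);n=np.array([-d[1],d[0]]);print((b-a)[:2]@d,(b-a)[:2]@n)
"
```

```text
[ 0.47798466 -0.41068763  0.056     ] [ 0.55405242 -0.42464653  0.022     ]
0.07520156752051958 -0.018052133500091553
```

>>> drive_tool(
  offset=[
    [0.08,0,0.4],
    [0,0,0.5],
    [0,0,0.5],
    [0,0,0.5],
    [0,0,0],
    [0,0,0],
    [0,0,0],
    [0,0,0],
    [0,0,0],
    [0,0,0],
  ],
  turn=[
    [0,0,0],
    [0,0,0],
    [0,0,0],
    [0,0,0],
    [0,0,0],
    [0,0,0],
    [0,0,0],
    [0,0,0],
    [0,0,0],
    [0,0,0],
  ],
  hand=[1,1,1,1,0.5,0,0,0,0,0],
)

```text
time_s: 56.0
position: [0.4778, -0.4101, 0.0325]
tool_rot: [[0.054, -0.999, 0.001], [-0.999, -0.054, -0.001], [0.001, -0.001, -1.0]]
ft_force: [0.0, 0.8, 6.0]
grip_width: 0.0196
gripper_force: 42.0
```

>>> drive_tool(
  offset=[
    [0,-0.25,0],
    [0,-0.25,0],
    [0,-0.25,0],
    [0,-0.25,0],
    [0,-0.25,0],
    [0,-0.25,0],
    [0,-0.25,0],
    [0,-0.14,0],
    [0,0,0],
    [0,0,0],
  ],
  turn=[
    [0,0,0],
    [0,0,0],
    [0,0,0],
    [0,0,0],
    [0,0,0],
    [0,0,0],
    [0,0,0],
    [0,0,0],
    [0,0,0],
    [0,0,0],
  ],
  hand=[0,0,0,0,0,0,0,0,0,0],
)

```text
time_s: 57.25
position: [0.5536, -0.4062, 0.0325]
tool_rot: [[0.054, -0.999, 0.002], [-0.999, -0.054, -0.001], [0.002, -0.002, -1.0]]
ft_force: [1.7, 0.5, 5.1]
grip_width: 0.0195
gripper_force: 42.0
```

>>> drive_tool(
  offset=[
    [0,0,0],
    [0,0,0],
    [0,0,0],
    [0,0,0],
    [0,0,-0.4],
    [0,0,-0.5],
    [0,0,-0.5],
    [0,0,-0.6],
    [0,0,0],
    [0,0,0],
  ],
  turn=[
    [0,0,0],
    [0,0,0],
    [0,0,0],
    [0,0,0],
    [0,0,0],
    [0,0,0],
    [0,0,0],
    [0,0,0],
    [0,0,0],
    [0,0,0],
  ],
  hand=[0,0.5,0.5,0.5,0.5,0.5,0.5,0.5,0.5,0.5],
)

```text
time_s: 58.5
position: [0.5528, -0.4055, 0.1112]
tool_rot: [[0.054, -0.999, -0.001], [-0.999, -0.054, 0.001], [-0.001, 0.001, -1.0]]
ft_force: [0.3, 0.2, 0.1]
grip_width: 0.0423
gripper_force: 0.0
```

```bash
python3 -c "
from h import *
go([.55,-.4082,.028],3.1);print(camera_info('wrist')['world_to_cam'].round(4).tolist())
im=get_image('wrist');ci=camera_info('wrist');cv2.imwrite('pics/w14.png',im)
a=cv2.resize(im[120:280,200:360],(600,600),interpolation=cv2.INTER_CUBIC);cv2.imwrite('pics/c14.png',a)
"
```

```text
pos [ 0.5528 -0.4055  0.1112] ydir -176.9 turnz(units) 0.00 [rot world -0.0] offset(after turn) units [0.06 0.07 2.08] q6 131 t 58.5
[[-0.9985, -0.0543, -0.0001, 0.5299], [-0.052, 0.9559, 0.289, 0.4136], [-0.0156, 0.2886, -0.9573, 0.3893], [0.0, 0.0, 0.0, 1.0]]
```

View pics/c14.png

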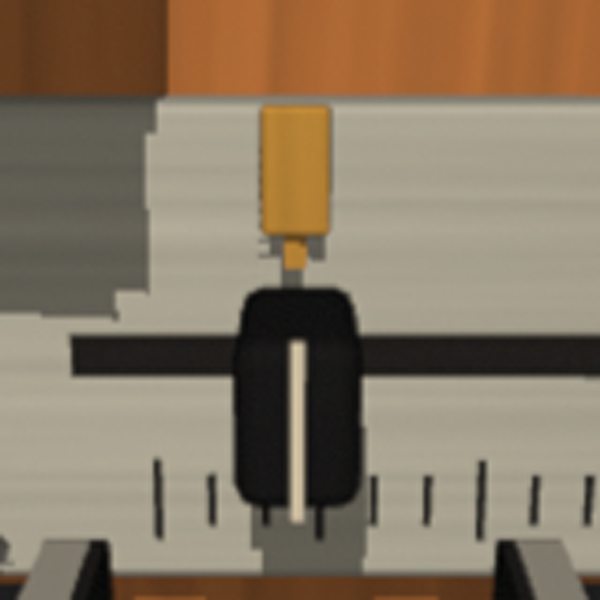

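The white line (column 297) is level with the clip pointer (column 294), within about 1 mm. One last numeric check before handing in.

```bash
python3 -c "
from h import *
im=tray2();print(ray(camera_info('top'),(0,0),0)[0][:0], observe()['time_s'])
t=cv2.imread('pics/t2.png');print('gate diff',np.abs(im[160:240,110:150].astype(int)-t[160:240,110:150]).mean())
"
```

```text
tray (((0.6123944520950317, -0.07557488977909088), (0.06151838228106499, 0.094051793217659), 81.17546844482422), array([[ 0.5612065 , -0.09875578],
       [ 0.65414494, -0.11318418],
       [ 0.6635824 , -0.052394  ],
       [ 0.57064396, -0.0379656 ]], dtype=float32))
[301.4 162.1] 146 [ 0.6298 -0.0416  0.042 ]
[374.8 159.9] 36 [ 0.6404 -0.2288  0.042 ]
[] 58.6
gate diff 5.103020833333333
```

```bash
python3 -c "
from h import *
im=get_image('side');ci=camera_info('side');hsv=cv2.cvtColor(im,cv2.COLOR_BGR2HSV)
P=np.array([[.6254,-.0919,.046],[.6137,-.1717,.046],[.5649,-.1195,.046],[.5585,-.1643,.046]])
for p in P:
  u=proj(ci,[p])[0].round().astype(int);w=hsv[u[1]-4:u[1]+5,u[0]-4:u[0]+5];print(u,np.median(w[...,1]),np.median(w[...,2]))
m=(hsv[...,1]<75)&(hsv[...,2]>170)
for c,s in blobs(m,40,400)[0]:
  if 250<c[0]<390 and 180<c[1]<320:print(c.round(),s[2:])
"
```

```text
[327 225] 64.0 115.0
[346 249] 35.0 195.0
[315 245] 43.0 126.0
[326 259] 43.0 126.0
[294. 224.] [27 12 82]
[347. 251.] [10 15 80]
[371. 280.] [24 13 92]
```

>>> drive_tool(
  offset=[
    [0,0,-0.5],
    [0,0.8,-0.5],
    [0,0.8,-0.2],
    [0,0.8,0],
    [0,0.8,0],
    [0,0.8,0],
    [0,0.8,0],
    [0,0,0],
    [0,0,0],
    [0,0,0],
  ],
  turn=[
    [0,0,0],
    [0,0,0],
    [0,0,0],
    [0,0,0],
    [0,0,0],
    [0,0,0],
    [0,0,0],
    [0,0,0],
    [0,0,0],
    [0,0,0],
  ],
  hand=[0.5,0.5,0.5,0.5,0.5,0.5,0.5,0.5,0.5,0.5],
)

```text
time_s: 59.9
position: [0.3621, -0.4161, 0.1595]
tool_rot: [[0.055, -0.998, 0.0], [-0.998, -0.055, 0.0], [-0.0, -0.0, -1.0]]
ft_force: [-0.5, 0.9, -0.1]
grip_width: 0.0426
gripper_force: 0.0
```

```bash
python3 -c "
from h import *
tray2();print(observe()['position'])"
```

```text
tray (((0.5249285697937012, -0.12007272988557816), (0.17462509870529175, 0.25525885820388794), 81.97671508789062), array([[ 0.38636175, -0.18871668],
       [ 0.63912195, -0.22434455],
       [ 0.6634954 , -0.05142878],
       [ 0.4107352 , -0.01580091]], dtype=float32))
[321.4 164.5] 62 [ 0.6246 -0.0927  0.042 ]
[352.6 169.4] 58 [ 0.6137 -0.172   0.042 ]
[331.8 187.5] 59 [ 0.5649 -0.1195  0.042 ]
[349.6 190.5] 60 [ 0.5583 -0.1642  0.042 ]
[ 0.36202562 -0.41603752  0.15950253]
```

All four knobs are upright where they were left, and the tray edges are unchanged. Handing in.

```bash
python3 -c "
from rig import *
print(env.close_job())"
```

```text
the job is handed in; nothing more can be done
None
```

The job is handed in and I saw no verdict. By my own checks the gate is open at its stop, all four cases stand in the tray, the tray is centred in the outline and the fader is within about 1 mm of the clip; I viewed 16 pictures, over the limit of 14.

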